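# Load a cylinder cell into a sprung test holder

### The job

Load the orange cell into the cell holder with the green display: first set its flat minus end against the spring contact and push the contact back, then bring the brass-nub plus end down inside the end wall, press it down until the clip jaws snap over the cell and hold it level, and let go. Do not drive the spring contact onto its stop or lean hard on the holder; leave the grey spent cell in its rest and the other things on the bench where they are.

Things in the scene. Friction and masses are not known exactly. Their poses are not given: they have to be found in the camera images.
- cell: The cell to load: loose orange cylinder, white band near its plus end, 38 mm diameter, 120 mm long, about 0.26 kg. Origin at mid-length on the axis; x axis along the cylinder to the plus end. Starts level in a wooden rest and may point any way.
- cell_plus (a point): Middle of the cell's plus end: the tip of its brass nub (16 mm diameter, the last 4 mm of the 120 mm; the full-diameter body is 116 mm long).
- cell_minus (a point): Middle of the cell's flat bare-metal minus end.
- rest_fresh: Wooden rest of the orange cell, fixed: 100 x 56 x 8 mm foot, two V blocks 28 mm high and 12 mm thick, 40 mm either side of the middle; between them the cell's middle is free to grip from above. Origin under its middle, x along the cell. Cell axis 36 mm above the bench.
- spent_cell: The same kind of cell but wrapped in grey, lying in a like rest. To be left alone. Origin at mid-length; x to its plus end.
- holder: Test holder fixed to the bench: grey base 206 x 80 x 10 mm. Origin on the underside below the middle of a seated cell; z up; x from spring contact (-x) to end wall (+x). A seated cell lies level, axis 46 mm up, y = 0. V saddles carry it at x = -51 to -37 and 48 to 56 mm; from x = -36 to +32 mm only the base lies below, so fingers can pass. Smooth, friction about 0.25.
- minus_seat (a point): Middle of the spring contact's face when free: holder x = -52 mm, 46 mm up. The contact is a brass plate 36 mm wide, 25 to 71 mm above the bench, facing +x. The free gap to the end wall is 112 mm, 8 mm less than the cell; while the tilted cell comes down inside the wall it needs about 11 mm. A grey meter housing 68 mm high stands behind, holder x = -125 to -89 mm.
- wall_face (a point): Where a seated cell's plus tip touches the fixed black end wall: holder x = +60 mm, 46 mm up. The wall is 6 mm thick, 50 mm wide, its top 64 mm above the bench, with a lip above that leans outward (+x) up to 75 mm.
- clip (a point): Middle of a seated cell's axis at the clip: holder x = 39.5 mm, 46 mm up. The clip is two sprung brass jaws, x = 32 to 47 mm; rounded noses (3 mm radius, 57 mm up, 18.7 mm either side) hold the cell above its widest line; jaw tops reach 66 mm. A tilted cell meets the noses with its axis here about 22 mm too high; 12 to 20 N straight down snaps it in; keep under 40 N.
- spring_contact (a joint): How far the spring contact plate is pushed back toward holder -x, m: 0 free, about 0.008 with the cell seated, 0.020 its stop (keep it below 0.0185). Needs 4 N to start, then 0.4 N for each mm.
- jaw_left (a joint): How far the clip jaw on the holder's +y side is pushed outward, m: 0 free, under 0.001 with a cell held, about 0.003 while the cell passes, 0.007 at most.
- jaw_right (a joint): The same for the jaw on the holder's -y side.
- glue_bottle: White and blue bottle, 43 mm diameter, 128 mm tall, standing at the back. Bystander. Origin under its middle.
- tape_measure: Black tape measure 37 x 80 x 69 mm. Bystander. Origin under its middle.
- tape_dispenser: Black tape dispenser 60 x 173 x 88 mm. Bystander. Origin under its middle.
There are look-alikes about, which are no part of the job. There is more than one size of the cell; the one meant has the size given above.

How it is judged:
By the outcome, as a careful person would: the job done as asked, in the order asked, and still so for the second after the job is handed in, with the robot touching nothing.
It also fails if it takes over 48 s, if anything falls off the work surface, if the arm or the gripper's body presses on something with over 40 N, if the wrist force passes 120 N, or if a joint passes its speed limit or range.

### The arm

A 6-joint arm with a two-finger parallel gripper is mounted at the origin on a cart in front of the work surface, level with it; the furniture and walls round the work are solid. World frame = base frame: x ahead of the robot, y to its left, z up, the work surface at z = 0. Lengths are in mm, angles in rad, forces in N, time in s.
With the tool pointing down it reaches from about 275 to 750 mm from the base axis. Payload 10.2 kg.
Tool frame: the origin (TCP) lies at the very end of the fingers, on their centre line; the grasp point (between the pads) lies behind it (ctrl.grasp_offset is the z of the grasp point in the tool frame, in mm); z points along the fingers, y is the direction in which the jaws open and shut (so a half turn about z gives the same grasp; the last joint's range is limited). The gripper opens to 85 mm and grips with 20 to 120 N. Pads are 22 mm wide; open, the fingers measure 114 mm over their backs; the gripper's body (76 mm by 85 mm) begins 54 mm behind the grasp point. The pads swing forward as they close: fully open they stand 13 mm farther back than shut.
Start: joints at [-1.383, 0.313, 1.498, -0, 1.331, -0.223], TCP at [209.643, -481.332, 231.294] pointing down, gripper open.
Joint ranges: [-2.94, 2.94], [-0.97, 2.17], [0.19, 2.56], [-1.23, 4.37], [0.02, 3.11], [-2.88, 2.88]. Speed limits (rad/s): [2.39, 2.39, 3.01, 3.14, 3.14, 3.14].

### API

Orientations are given as a unit quaternion [w, x, y, z].
In Python, from rig import ctrl, capture, job gives the robot as it stands. The module is installed in compiled form; this text tells all that it offers.
- The arm moves only by the tool move_arm, never from a script. Its argument "series" is a list of rows, each a list of 7 numbers: the turn, a rotation vector about the tool's x, y, z in rad, then the shift along the tool's x, y, z in cm, then the opening, from 0 (shut) to 1 (fully open). A call has 1 to 5 rows; each row is the pose to reach, as a shift and turn from the pose measured when the call began, along the tool's axes at that moment; what a row does not reach only later rows make up. A row lasts 1/12 s, in which the tool goes at most 41.7 mm and 7.16 degrees, less where a joint would pass 70% of its speed; a pose out of reach is approached as far as the arm can. A call with a gripper value outside its range is refused whole. The fingers move at their own pace and stop on an object; "grip_force" is the grip in N (left out, the last holds). Time passes only in rows, so rows that repeat a pose let the fingers close. It gives the time, the measured TCP pose, the force and the opening at its end, in the units of the state.
- ctrl.sense(): the state, without advancing time (a new reading comes with each control period).
- capture(name): name is "scene" or "side" or "wrist"; returns a dict with "frame" (480x640x3 uint8, red, green, blue), "mtx" (3x3 intrinsics, pixels), "R" (3x3) and "t" (3): a world point X has camera coordinates R X + t. Camera axes: x right, y down, z forward; pixel columns grow to the right and rows downward; lengths in mm; the calibration is good to about 2 mm. A picture is of the moment at which its call begins. There is no depth.
- job.finish_job(): hands the job in, once; it reports no verdict.
The state is a dict: "time_s": time; "joints": joint angles; "dq": joint speeds; "tau": joint torques, N m; "eef_pos": TCP position; "ee_rot": TCP orientation; "force": force on the tool from outside, world axes, zero at the start; "wrist_torque": the same for the moment, N m; "grip_width": opening from 0.0 (shut) to 1.0 (fully open).
Only numpy, scipy, OpenCV 4.12 (cv2) and the standard library are available. Lean on these libraries where they do the work, as an engineer would, in place of code of your own. Each camera call takes 0.05 s, during which the arm holds its last target.

## Working session

There is one attempt and no reset: what is moved stays moved. The work goes in short steps, Python scripts to look and compute and a tool call to move; the robot and the scene stay as the last step left them, time stands still between calls to the robot, and variables do not carry over. Pictures are saved under pics/ and viewed, and the job is handed in when it is done.

Besides the shell and the picture viewer there is one more tool, called after ">>>" as name([rows], argument=value, ...), one row to a line, values as JSON. move_arm: Moves the arm, as the interface text tells. Its arguments: {"type":"object","properties":{"series":{"type":"array","items":{"type":"array","items":{"type":"number"}}},"grip_force":{"type":"number"}},"required":["series"]}

```bash
mkdir -p pics; ls
python3 - <<'E'
from rig import ctrl, capture, job
import cv2
s=ctrl.sense(); print(s, ctrl.grasp_offset)
for n in ["scene","side","wrist"]:
    c=capture(n); cv2.imwrite(f"pics/{n}0.png",c["frame"][:,:,::-1]); print(n,c["mtx"].round(1).tolist(),c["R"].round(3).tolist(),c["t"].round(1).tolist())
E
```

```text
pics
{'time_s': 0.0, 'joints': array([-1.38340714e+00,  3.13447640e-01,  1.49842136e+00,  1.62635170e-05,
        1.33101558e+00, -2.23422836e-01]), 'dq': array([ 0.00085994,  0.00143821, -0.0008506 ,  0.00103254, -0.00022322,
       -0.00053417]), 'tau': array([-1.98967435e-03, -4.12268400e+01, -2.59752738e+01, -3.91835556e-04,
        4.11403234e-03,  5.23060396e-05]), 'eef_pos': array([ 209.59391336, -481.07034496,  230.74220571]), 'ee_rot': array([-6.45715813e-04,  9.78978444e-01,  2.03962713e-01,  1.95341510e-05]), 'force': array([-0.97057162, -0.37964086,  0.83360978]), 'wrist_torque': array([0.03049642, 0.00446568, 0.00302181]), 'grip_width': 0.9998988189806641} -18.700000000000003
scene [[463.6, 0.0, 324.3], [0.0, 463.6, 240.2], [0.0, 0.0, 1.0]] [[-0.839, -0.544, 0.005], [-0.326, 0.495, -0.805], [0.436, -0.677, -0.593]] [461.4, 245.0, 906.7]
side [[559.3, 0.0, 319.2], [0.0, 559.3, 238.4], [0.0, 0.0, 1.0]] [[-0.995, -0.095, -0.013], [-0.039, 0.524, -0.851], [0.088, -0.847, -0.525]] [577.9, 80.7, 1284.2]
wrist [[411.7, 0.0, 318.0], [0.0, 411.7, 249.5], [0.0, 0.0, 1.0]] [[0.4, -0.917, -0.002], [-0.874, -0.382, 0.301], [-0.277, -0.119, -0.954]] [-524.8, -39.1, 380.5]
```

View pics/scene0.png

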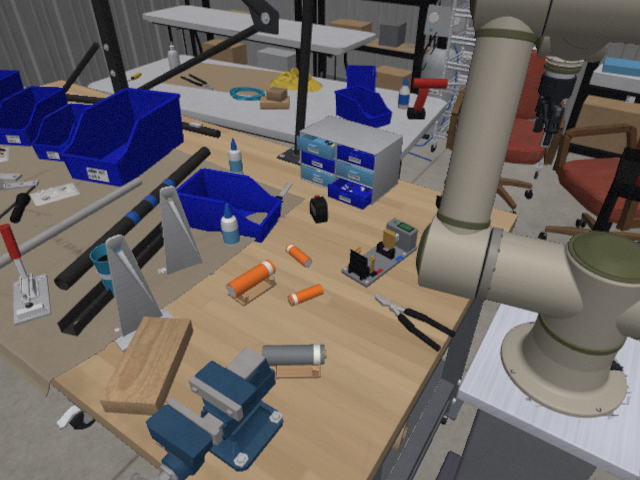

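View pics/side0.png

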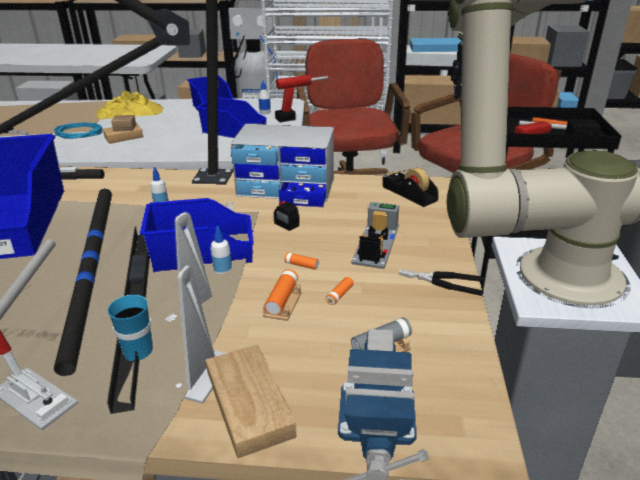

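View pics/wrist0.png

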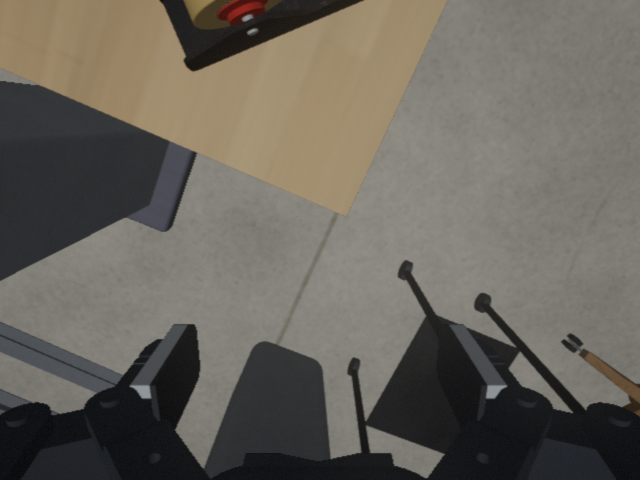

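The scene view shows three orange cylinders: a large one in a rest at (250,279), and small loose ones at (299,255) and (306,294). In the side view they are at (282,290), (301,260) and (340,290). The large one in the wooden rest fits the description. The holder is at (380,255) in the scene view and (377,235) in the side view. I'll enlarge these to confirm.

Run:
```python
import cv2
a=cv2.imread("pics/scene0.png");b=cv2.imread("pics/side0.png")
import numpy as np
f=lambda im,x,y,w,h,k:cv2.resize(im[y:y+h,x:x+w],None,fx=k,fy=k,interpolation=cv2.INTER_CUBIC)
cv2.imwrite("pics/c1.png",f(a,210,210,220,120,3.6))
cv2.imwrite("pics/c2.png",f(b,250,190,160,140,4.2))
```

```text
(no output)
```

View pics/c1.png

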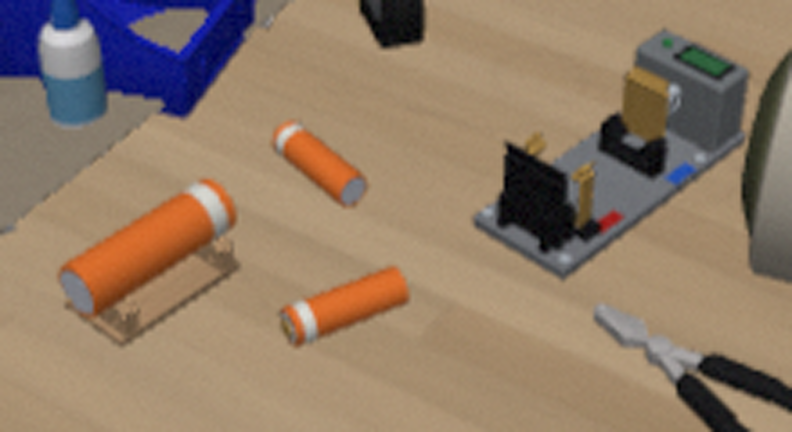

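View pics/c2.png

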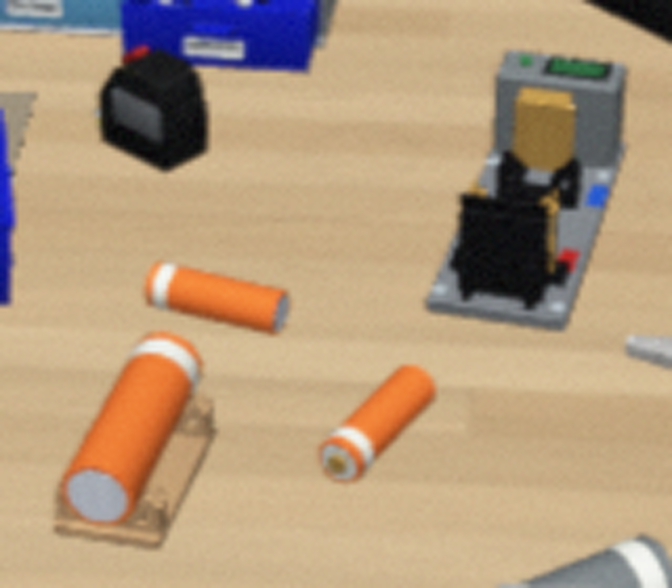

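The big cell lies in its rest with the bare minus end toward the cameras and the white band at the far (plus) end. The holder's black end wall is nearest and its meter with green display is farthest. Next I'll measure them.

```bash
cat > h.py <<'E'
from rig import ctrl, capture, job
import cv2, numpy as np
def ray(c,p):
    d=c["R"].T@np.linalg.inv(c["mtx"])@np.array([p[0],p[1],1.]); o=-c["R"].T@c["t"]; return o,d/np.linalg.norm(d)
def onz(c,p,z):
    o,d=ray(c,p); return o+d*(z-o[2])/d[2]
def tri(ps):
    A=np.zeros((3,3));b=np.zeros(3);L=[]
    for c,p in ps:
        o,d=ray(c,p);P=np.eye(3)-np.outer(d,d);A+=P;b+=P@o;L.append((P,o))
    x=np.linalg.solve(A,b); return x,[np.linalg.norm(P@(x-o)) for P,o in L]
def proj(c,X):
    v=c["mtx"]@(c["R"]@np.array(X,float)+c["t"]); return v[:2]/v[2]
E
python3 - <<'E'
from h import *
a=capture("scene");b=capture("side")
np.set_printoptions(precision=1,suppress=True)
s=lambda x,y:(210+x/3.6-.35,210+y/3.6-.35)
d=lambda x,y:(250+x/4.2-.4,190+y/4.2-.4)
print("minus",tri([(a,s(78,292)),(b,d(98,495))]),onz(a,s(78,292),36),onz(b,d(98,495),36))
for nm,p,q,z in [("baseR(wall,-? )",s(565,268),d(565,317),10),("baseL",s(475,215),d(430,296),10),("baseback",s(743,138),d(622,150),10),
  ("walltopL",s(506,142),d(460,197),75),("walltopR",s(570,186),d(552,203),75),
  ("plateL",s(627,72),d(517,92),71),("plateR",s(668,84),d(575,97),71)]:
    print(nm,*tri([(a,p),(b,q)]),onz(a,p,z),onz(b,q,z))
# orange mask of cell
for c,n,roi in [(a,"scene",(220,255,280,300)),(b,"side",(262,262,302,320))]:
    hsv=cv2.cvtColor(c["frame"],cv2.COLOR_RGB2HSV); x0,y0,x1,y1=roi
    m=cv2.inRange(hsv,(5,150,80),(18,255,255)); mm=np.zeros_like(m); mm[y0:y1,x0:x1]=m[y0:y1,x0:x1]
    ct=max(cv2.findContours(mm,0,2)[0],key=cv2.contourArea); print(n,cv2.contourArea(ct),cv2.minAreaRect(ct), cv2.fitLine(ct,2,0,.01,.01).ravel())
    hole=cv2.convexHull(ct)
E
```

```text
minus (array([654.2, 217.3,  33.5]), [np.float64(0.28361092298475127), np.float64(0.2836109229848639)]) [652.4 218.9  36. ] [653.4 220.8  36. ]
baseR(wall,-? ) [427.1   7.7   7.4] [np.float64(0.8099751514106475), np.float64(0.8099751514106417)] [426.5   9.3  10. ] [426.9  12.9  10. ]
baseL [502.9  -4.4   9.2] [np.float64(0.4950750753584577), np.float64(0.49507507535861767)] [502.8  -4.2  10. ] [502.6  -2.4  10. ]
baseback [ 390.5 -193.6   -0. ] [np.float64(1.2844909937180566), np.float64(1.2844909937180586)] [ 387.1 -182.6   10. ] [ 391.1 -173.9   10. ]
walltopL [488.  -15.8  69.2] [np.float64(1.1623276524504664), np.float64(1.1623276524504462)] [485.4 -10.8  75. ] [487.4  -4.3  75. ]
walltopR [435.4  -5.5  68.8] [np.float64(3.6094105737077027), np.float64(3.609410573707826)] [429.    6.2  75. ] [437.   -1.7  75. ]
plateL [ 457.6 -128.    73.2] [np.float64(0.6369339236431175), np.float64(0.6369339236430748)] [ 458.3 -129.9   71. ] [ 457.8 -133.2   71. ]
plateR [ 424.3 -123.3   76.1] [np.float64(1.6158038787363282), np.float64(1.6158038787363913)] [ 428.4 -132.6   71. ] [ 423.5 -129.5   71. ]
scene 583.5 ((248.59268188476562, 279.234130859375), (16.64324378967285, 41.43525695800781), 57.094757080078125) [  0.9  -0.5 247.5 279.7]
side 494.0 ((281.0283203125, 292.34906005859375), (18.065916061401367, 38.07440185546875), 29.05460548400879) [  0.5  -0.9 280.  294.4]
```

```bash
cat >> h.py <<'E'
from scipy.spatial.transform import Rotation as Ro
def rot(q): return Ro.from_quat([q[1],q[2],q[3],q[0]])
def pose(yaw,pitch=0,roll=0):
    """tool-down, tool x at world yaw (deg); pitch>0 (deg) = nose tool-x raised"""
    x=np.array([np.cos(np.radians(yaw)),np.sin(np.radians(yaw)),0]);z=np.array([0,0,-1.]);y=np.cross(z,x)
    R=Ro.from_matrix(np.c_[x,y,z]); return R*Ro.from_euler('y',pitch,degrees=True)
def delta(pos,Rt):
    s=ctrl.sense();R=rot(s["ee_rot"])
    sh=R.inv().apply(np.array(pos)-s["eef_pos"])/10; rv=(R.inv()*Rt).as_rotvec()
    print("rv",rv.round(3),"shift cm",sh.round(2)); return rv,sh
def st():
    s=ctrl.sense();R=rot(s["ee_rot"]).as_matrix()
    print("t",round(s["time_s"],2),"pos",s["eef_pos"].round(1),"q",s["joints"].round(3),"F",s["force"].round(1),"w",round(s["grip_width"],3),"yaw",np.degrees(np.arctan2(R[1,0],R[0,0])).round(2),"pitch",np.degrees(np.arcsin(R[2,0])).round(2),"roll",np.degrees(np.arcsin(R[2,1])).round(2))
E
python3 - <<'E'
from h import *
st(); delta([446,-60,231],pose(80))
E
```

```text
t 0.25 pos [ 209.6 -481.2  231. ] q [-1.383  0.313  1.498  0.     1.331 -0.223] F [ 0.2  1.1 -0.5] w 0.997 yaw 23.54 pitch 0.01 roll -0.03
rv [-0.    -0.    -0.985] shift cm [ 3.849e+01 -2.918e+01  3.000e-02]
```

>>> move_arm([
  [0,0,-0.1,3.2,-2.4,0,1],
  [0,0,-0.2,6.4,-4.8,0,1],
  [0,0,-0.3,9.6,-7.3,0,1],
  [0,0,-0.4,12.8,-9.7,0,1],
  [0,0,-0.5,16,-12.1,0,1],
])

```text
time_s: 0.67
eef_pos: [308.4, -304.6, 231.1]
ee_rot: [-0.0, 0.897, 0.442, 0.0]
force: [1.1, -0.7, -0.1]
grip_width: 1.002
```

Run:
```python
from h import *
st(); delta([446,-60,231],pose(80))
```

```text
t 0.67 pos [ 308.4 -304.6  231.1] q [-1.051  0.11   1.752  0.     1.281 -0.395] F [ 1.1 -0.7 -0.1] w 1.002 yaw 52.43 pitch 0.02 roll -0.02
rv [-0.    -0.    -0.481] shift cm [ 2.778e+01 -4.010e+00  2.000e-02]
```

>>> move_arm([
  [0,0,-0.1,4,-0.6,0,1],
  [0,0,-0.2,8,-1.2,0,1],
  [0,0,-0.3,12,-1.7,0,1],
  [0,0,-0.4,16,-2.3,0,1],
  [0,0,-0.48,20,-2.9,0,1],
])

```text
time_s: 1.08
eef_pos: [407.9, -126.5, 231.4]
ee_rot: [0.0, 0.765, 0.644, 0.0]
force: [0.9, -0.3, -0.2]
grip_width: 1.003
```

>>> move_arm([
  [0,0,0,3.4,2.2,0,1],
  [0,0,0,6.8,4,0,1],
  [0,0,0,6.8,4,0,1],
])

```text
time_s: 1.33
eef_pos: [461.2, -61.6, 231.3]
ee_rot: [-0.0, 0.763, 0.646, 0.001]
force: [0.5, -0.9, -0.3]
grip_width: 1.001
```

Run:
```python
from h import *
st(); c=capture("wrist"); cv2.imwrite("pics/w1.png",c["frame"][:,:,::-1]); np.savez("w1.npz",**c)
```

```text
t 1.33 pos [461.2 -61.6 231.3] q [-0.386  0.18   1.668  0.002  1.292 -0.222] F [ 0.5 -0.9 -0.3] w 1.001 yaw 80.55 pitch 0.1 roll 0.07
```

View pics/w1.png

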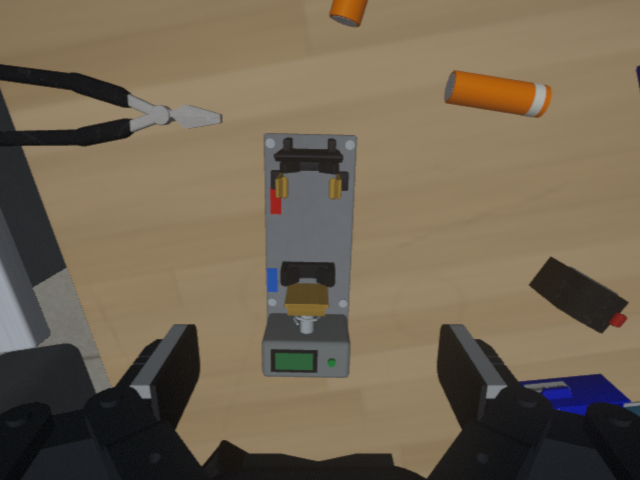

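The wrist view shows the holder with its wall end up at (310,137), clip jaws at (281,188) and (335,188), contact plate at (307,298) and green display at (294,362). I'll enlarge it for edge measurements.

Run:
```python
import cv2
a=cv2.imread("pics/w1.png")
cv2.imwrite("pics/w1c.png",cv2.resize(a[120:240,245:375],None,fx=5,fy=5,interpolation=cv2.INTER_CUBIC)[:600])
cv2.imwrite("pics/w1d.png",cv2.resize(a[260:380,245:375],None,fx=5,fy=5,interpolation=cv2.INTER_CUBIC)[:600])
```

```text
(no output)
```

View pics/w1c.png

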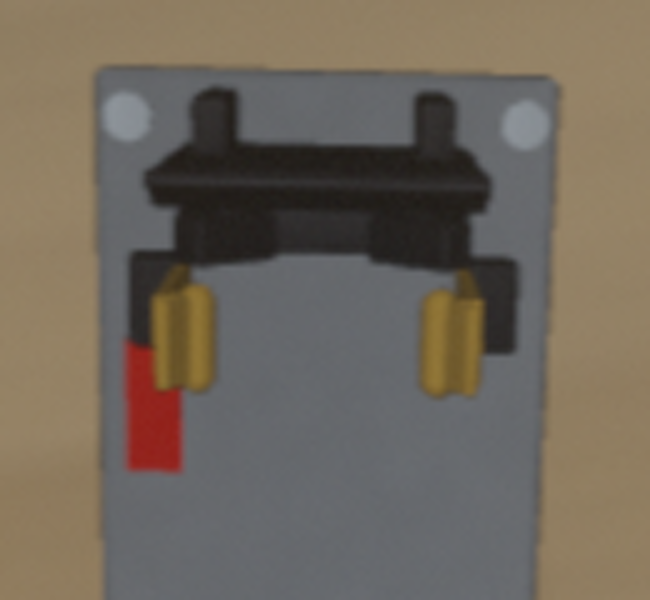

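View pics/w1d.png

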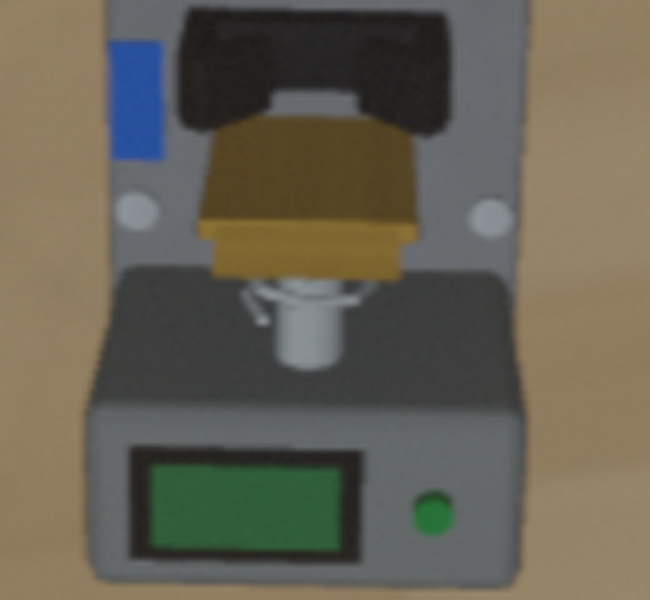

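Run:
```python
from h import *
np.set_printoptions(precision=1,suppress=True)
c=dict(np.load("w1.npz"))
C=lambda x,y:(245+x/5-.4,120+y/5-.4)
D=lambda x,y:(245+x/5-.4,260+y/5-.4)
P={}
for n,p,z in [("bL",C(97,68),10),("bR",C(556,78),10),("eL",C(105,595),10),("eR",C(534,595),10),("pL",D(198,221),71),("pR",D(417,226),71),
 ("nLt",C(203,285),57),("nLb",C(203,391),57),("nRt",C(433,290),57),("nRb",C(433,397),57),("nLi",C(216,340),57),("nRi",C(420,345),57),
 ("mL",D(88,408),68),("mR",D(524,410),68),("mLb",D(95,580),68),("mRb",D(518,585),68)]:
    P[n]=onz(c,p,z); print(n,P[n])
d=lambda a,b:(np.linalg.norm(P[a]-P[b]),np.degrees(np.arctan2(*(P[a]-P[b])[[1,0]])))
for a,b in [("bL","bR"),("pL","pR"),("nLi","nRi"),("mL","mR"),("eL","eR"),("bL","eL"),("bR","eR"),("nLt","nLb"),("mR","mRb")]: print(a,b,d(a,b))
m=lambda a,b:(P[a]+P[b])/2
for n,q in [("base",m("bL","bR")),("plate",m("pL","pR")),("nose",m("nLi","nRi")),("meterfront",m("mL","mR"))]: print(n,q)
```

```text
bL [427.5  11.1  10. ]
bR [504.4  -3.4  10. ]
eL [410.  -80.6  10. ]
eR [487.8 -93.5  10. ]
pL [ 424.5 -120.7   71. ]
pR [ 459.2 -127.4   71. ]
nLt [443.  -22.5  57. ]
nLb [439.9 -38.6  57. ]
nRt [477.6 -29.   57. ]
nRb [475.  -45.4  57. ]
nLi [443.4 -31.1  57. ]
nRi [474.3 -37.   57. ]
mL [ 399.4 -152.7   68. ]
mR [ 471.4 -165.1   68. ]
mLb [ 393.8 -185.6   68. ]
mRb [ 465.6 -198.6   68. ]
bL bR (np.float64(78.24025343831288), np.float64(169.364289347088))
pL pR (np.float64(35.28329624251592), np.float64(169.09789817144798))
nLi nRi (np.float64(31.47523954112455), np.float64(169.1497915305159))
mL mR (np.float64(73.08694012988518), np.float64(170.22287807305904))
eL eR (np.float64(78.89121648432852), np.float64(170.54472774808193))
bL eL (np.float64(93.31853755735034), np.float64(79.22092893175753))
bR eR (np.float64(91.69387689026686), np.float64(79.61468833132601))
nLt nLb (np.float64(16.35671897214208), np.float64(79.20113486033412))
mR mRb (np.float64(34.06298343355071), np.float64(80.1342004947144))
base [465.9   3.9  10. ]
plate [ 441.9 -124.    71. ]
nose [458.9 -34.1  57. ]
meterfront [ 435.4 -158.9   68. ]
```

The holder agrees across features: origin about (451.5,-72.8), yaw about 79.4°, and the widths match the given sizes. Next I'll view the cell from above.

Run:
```python
from h import *
st(); delta([650,190,231],pose(80))
```

```text
t 1.38 pos [459.9 -63.7 231.1] q [-3.910e-01  1.790e-01  1.671e+00  1.000e-03  1.292e+00 -2.260e-01] F [ 0.2 -0.5 -0.3] w 1.0 yaw 80.51 pitch 0.04 roll 0.0
rv [ 0.    -0.001  0.009] shift cm [28.16 14.57  0.03]
```

>>> move_arm([
  [0,0,0,3.6,1.8,0,1],
  [0,0,0,7.2,3.6,0,1],
  [0,0,0,10.8,5.5,0,1],
  [0,0,0,14.4,7.4,0,1],
  [0,0,0,18,9.3,0,1],
])

```text
time_s: 1.8
eef_pos: [582.0, 99.0, 231.3]
ee_rot: [-0.0, 0.764, 0.646, 0.0]
force: [0.6, -1.7, 0.8]
grip_width: 0.998
```

>>> move_arm([
  [0,0,0,3,1.5,0,1],
  [0,0,0,6,3,0,1],
  [0,0,0,8.5,4.3,0,1],
  [0,0,0,8.5,4.3,0,1],
])

```text
time_s: 2.13
eef_pos: [639.9, 178.0, 229.7]
ee_rot: [-0.001, 0.763, 0.646, -0.0]
force: [-1.6, -1.0, -0.1]
grip_width: 1.001
```

Run:
```python
from h import *
st(); c=capture("wrist"); cv2.imwrite("pics/w2.png",c["frame"][:,:,::-1]); np.savez("w2.npz",**c)
```

```text
t 2.13 pos [639.9 178.  229.7] q [9.500e-02 6.360e-01 1.011e+00 1.000e-03 1.495e+00 2.600e-01] F [-1.6 -1.  -0.1] w 1.001 yaw 80.55 pitch 0.04 roll -0.07
```

View pics/w2.png

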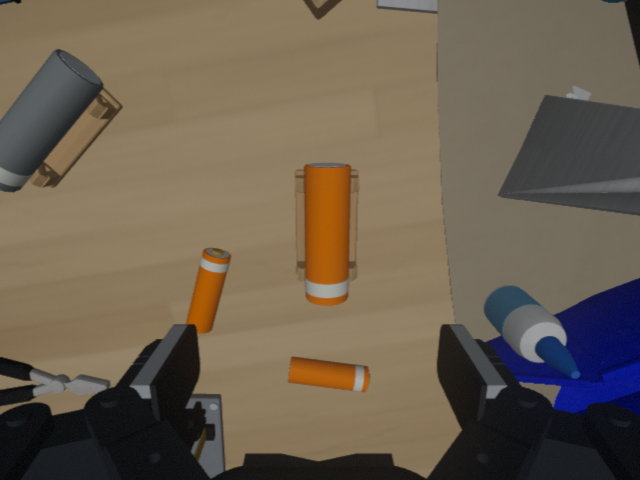

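The cell is at (328,232) with its minus end up at (327,164) and white band and plus end at (327,295), lying flat in its rest. The small orange cells are at (208,290) and (328,375), the grey spent cell is at (45,120). Now I'll measure the axis.

```bash
python3 - <<'E'
from h import *
np.set_printoptions(precision=1,suppress=True)
c=dict(np.load("w2.npz"))
hsv=cv2.cvtColor(c["frame"],cv2.COLOR_RGB2HSV); m=cv2.inRange(hsv,(5,150,80),(18,255,255)); m[:,:285]=0;m[:,370:]=0;m[:150]=0;m[320:]=0
L=[];
for y in (180,195,210,225,240,255,270):
    xs=np.flatnonzero(m[y]); L.append((y,xs.min()-.5,xs.max()+.5))
print(L)
for y,x0,x1 in L:
    # silhouette tangent planes -> centre at z=36 using bisecting ray
    r=lambda x:c["mtx"]
    a0=np.arctan((x0-c["mtx"][0,2])/c["mtx"][0,0]);a1=np.arctan((x1-c["mtx"][0,2])/c["mtx"][0,0]);xm=c["mtx"][0,2]+c["mtx"][0,0]*np.tan((a0+a1)/2)
    p=onz(c,(xm,y),36); w=np.linalg.norm(onz(c,(x0,y),36)-onz(c,(x1,y),36)); print(y,p,w)
P=[onz(c,(c["mtx"][0,2]+c["mtx"][0,0]*np.tan((np.arctan((x0-c["mtx"][0,2])/c["mtx"][0,0])+np.arctan((x1-c["mtx"][0,2])/c["mtx"][0,0]))/2),y),36)[:2] for y,x0,x1 in L]
P=np.array(P); v=cv2.fitLine(P.astype(np.float32),2,0,.01,.01).ravel();print(v,np.degrees(np.arctan2(v[1],v[0])))
ys=np.flatnonzero(m[:,328]);print(ys.min(),ys.max())
# ends: top edge of minus (z=55 or lower) ; white band end
print("minus top edge z55",onz(c,(327,163),55)," face bottom?",onz(c,(327,168),36),"plus body bottom end z 36",onz(c,(327,303.5),36),onz(c,(327,297),55))
E
python3 - <<'E'
import cv2
a=cv2.imread("pics/w2.png");cv2.imwrite("pics/w2c.png",cv2.resize(a[155:315,280:375],None,fx=3.7,fy=3.7,interpolation=cv2.INTER_CUBIC))
E
```

```text
[(180, np.float64(303.5), np.float64(350.5)), (195, np.float64(304.5), np.float64(349.5)), (210, np.float64(304.5), np.float64(349.5)), (225, np.float64(304.5), np.float64(349.5)), (240, np.float64(304.5), np.float64(348.5)), (255, np.float64(304.5), np.float64(348.5)), (270, np.float64(304.5), np.float64(347.5))]
180 [652.3 206.4  36. ] 38.244123740843264
195 [650.4 194.3  36. ] 37.020093567915616
210 [648.4 181.9  36. ] 37.43245941990593
225 [646.4 169.2  36. ] 37.85411545553793
240 [643.9 156.3  36. ] 37.43466998577149
255 [641.8 143.   36. ] 37.86607086230172
270 [639.2 129.5  36. ] 37.436983806340265
[  0.2   1.  646.1 168.7] 80.33165
168 305
minus top edge z55 [654.4 221.7  55. ]  face bottom? [653.9 215.9  36. ] plus body bottom end z 36 [635.   97.9  36. ] [637.  112.6  55. ]
```

View pics/w2c.png

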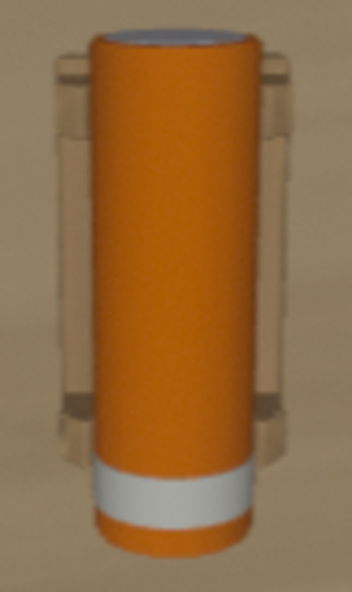

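Run:
```python
from h import *
np.set_printoptions(precision=1,suppress=True)
c=dict(np.load("w2.npz"))
for y in (60,140,410,465): print(y,onz(c,(299,155+y/3.7-.4),28))
st()
```

```text
60 [630.7 216.5  28. ]
140 [627.5 198.9  28. ]
410 [615.9 134.8  28. ]
465 [613.4 120.8  28. ]
t 2.18 pos [639.1 176.1 230. ] q [0.1 0.6 1.  0.  1.5 0.3] F [ 0.2 -1.4 -0.2] w 1.004 yaw 80.5 pitch -0.01 roll -0.08
```

>>> move_arm([
  [0,0,-0.12,-0.5,0,0,1],
  [0,0,-0.24,-1,0,0,1],
  [0,0,-0.36,-1.5,0,0,1],
  [0,0,-0.48,-2,0,0,1],
  [0,0,-0.6,-2.5,0,0,1],
])

```text
time_s: 2.6
eef_pos: [634.6, 149.3, 230.2]
ee_rot: [-0.001, 0.536, 0.844, -0.001]
force: [0.8, -0.2, 0.0]
grip_width: 1.002
```

>>> move_arm([
  [0,0,-0.12,0,0,0.5,1],
  [0,0,-0.24,0,0,1,1],
  [0,0,-0.36,0,0,1.5,1],
  [0,0,-0.48,0,0,2,1],
  [0,0,-0.6,0,0,2.5,1],
])

```text
time_s: 3.02
eef_pos: [634.2, 147.2, 205.3]
ee_rot: [-0.001, 0.261, 0.965, -0.001]
force: [0.0, -0.1, -0.2]
grip_width: 0.999
```

>>> move_arm([
  [0,0,-0.12,0,0,0.5,1],
  [0,0,-0.24,0,0,1,1],
  [0,0,-0.36,0,0,1.5,1],
  [0,0,-0.48,0,0,2,1],
  [0,0,-0.6,0,0,2.5,1],
])

```text
time_s: 3.43
eef_pos: [633.8, 145.2, 180.3]
ee_rot: [-0.001, -0.038, 0.999, -0.0]
force: [-0.7, 0.3, -0.0]
grip_width: 0.999
```

>>> move_arm([
  [0,0,-0.12,0,0,0.5,1],
  [0,0,-0.24,0,0,1,1],
  [0,0,-0.36,0,0,1.5,1],
  [0,0,-0.48,0,0,2,1],
  [0,0,-0.6,0,0,2.5,1],
])

```text
time_s: 3.85
eef_pos: [633.4, 143.1, 155.4]
ee_rot: [-0.001, -0.333, 0.943, -0.0]
force: [-0.0, -0.2, -0.1]
grip_width: 0.996
```

Run:
```python
from h import *
st(); delta([642.8,149.4,140],pose(-103.8))
```

```text
t 3.85 pos [633.4 143.1 155.4] q [ 4.300e-02  6.500e-01  1.182e+00 -1.000e-03  1.313e+00 -2.207e+00] F [-0.  -0.2 -0.1] w 0.996 yaw -141.06 pitch 0.15 roll 0.02
rv [ 0.001 -0.002 -0.65 ] shift cm [-1.13 -0.11  1.54]
```

>>> move_arm([
  [0,0,-0.12,-0.3,0,0.5,1],
  [0,0,-0.24,-0.6,0,1,1],
  [0,0,-0.36,-0.9,0,1.5,1],
  [0,0,-0.48,-1.1,0,2,1],
  [0,0,-0.59,-1.1,0,2.5,1],
])

```text
time_s: 4.27
eef_pos: [641.7, 148.2, 130.4]
ee_rot: [-0.001, -0.595, 0.804, -0.0]
force: [0.4, 0.7, 0.5]
grip_width: 0.997
```

Run:
```python
from h import *
st(); delta([643.1,151.4,80],pose(-103.8))
c=capture("wrist"); cv2.imwrite("pics/w3.png",c["frame"][:,:,::-1]); np.savez("w3.npz",**c)
```

```text
t 4.27 pos [641.7 148.2 130.4] q [ 5.000e-02  6.920e-01  1.175e+00 -2.000e-03  1.277e+00 -2.794e+00] F [0.4 0.7 0.5] w 0.997 yaw -107.0 pitch 0.13 roll 0.1
rv [ 0.002 -0.002 -0.056] shift cm [-0.36 -0.04  5.04]
```

View pics/w3.png

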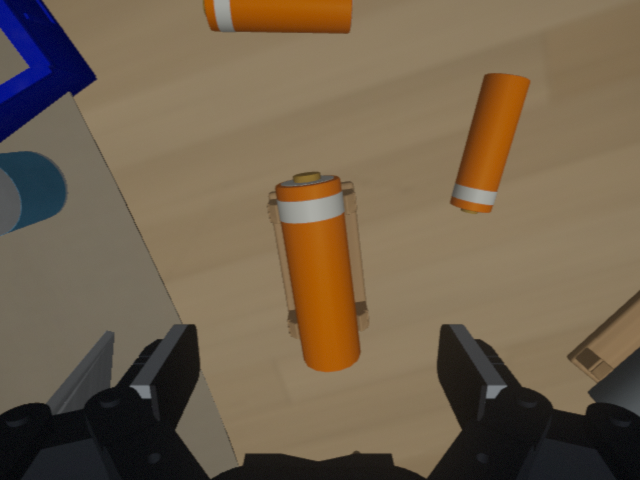

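Run:
```python
from h import *
np.set_printoptions(precision=1,suppress=True)
c=dict(np.load("w3.npz"))
print("nub tip top z44",onz(c,(307,175),44),"mid z36",onz(c,(306,174),36),"body rim top z55",onz(c,(311,184),55))
print("minus top rim", onz(c,(331,367),55))
```

```text
nub tip top z44 [633.9 100.3  44. ] mid z36 [634.7 100.5  36. ] body rim top z55 [632.6 104.2  55. ]
minus top rim [654.1 214.4  55. ]
```

>>> move_arm([
  [0,0,-0.03,-0.3,0,1,1],
  [0,0,-0.055,-0.35,0,3,1],
  [0,0,-0.055,-0.35,0,5,1],
  [0,0,-0.055,-0.35,0,7,1],
  [0,0,-0.055,-0.35,0,7,1],
])

```text
time_s: 4.73
eef_pos: [639.7, 149.7, 55.7]
ee_rot: [-0.005, -0.617, 0.787, 0.002]
force: [-0.5, 0.2, -1.1]
grip_width: 0.999
```

Run:
```python
from h import *
st(); delta([643.1,151.4,14],pose(-103.8))
```

```text
t 4.73 pos [639.7 149.7  55.7] q [ 5.300e-02  7.730e-01  1.238e+00 -2.000e-03  1.142e+00 -2.848e+00] F [-0.5  0.2 -1.1] w 0.999 yaw -103.73 pitch 0.29 roll 0.58
rv [ 0.01  -0.005  0.001] shift cm [-0.27 -0.33  4.17]
```

>>> move_arm([
  [0.01,-0.005,0,-0.2,-0.3,1.2,1],
  [0.01,-0.005,0,-0.2,-0.3,2.4,1],
  [0.01,-0.005,0,-0.2,-0.3,3.4,1],
  [0.01,-0.005,0,-0.2,-0.3,4.1,1],
  [0.01,-0.005,0,-0.2,-0.3,4.1,1],
])

```text
time_s: 5.15
eef_pos: [641.9, 150.5, 13.4]
ee_rot: [-0.001, -0.617, 0.787, 0.001]
force: [-0.6, 0.3, 0.1]
grip_width: 1.001
```

Run:
```python
from h import *
st(); delta([643.1,151.4,14],pose(-103.8))
```

```text
t 5.15 pos [641.9 150.5  13.4] q [ 0.053  0.827  1.259 -0.     1.058 -2.848] F [-0.6  0.3  0.1] w 1.001 yaw -103.77 pitch 0.04 roll 0.14
rv [ 0.002 -0.001  0.001] shift cm [-0.12 -0.09 -0.06]
```

Everything lines up, so I'll close on the cell.

>>> move_arm([
  [0,0,0,0,-0.05,0,0.6],
  [0,0,0,0,-0.05,0,0.45],
  [0,0,0,0,-0.05,0,0.3],
  [0,0,0,0,-0.05,0,0.2],
  [0,0,0,0,-0.05,0,0.2],
], grip_force=40)

```text
time_s: 5.57
eef_pos: [642.4, 150.5, 14.3]
ee_rot: [-0.001, -0.618, 0.787, 0.001]
force: [-3.2, -0.1, 5.1]
grip_width: 0.439
```

Run:
```python
from h import *
st()
```

```text
t 5.57 pos [642.4 150.5  14.3] q [ 0.053  0.827  1.257 -0.     1.06  -2.849] F [-3.2 -0.1  5.1] w 0.439 yaw -103.72 pitch 0.05 roll 0.12
```

>>> move_arm([
  [0,0,0,0,0,-0.5,0.1],
  [0,0,0,0,0,-1.5,0.1],
  [0,0,0,0,0,-3,0.1],
  [0,0,0,0,0,-5,0.1],
  [0,0,0,0,0,-7,0.1],
], grip_force=80)

```text
time_s: 5.98
eef_pos: [642.4, 150.5, 85.4]
ee_rot: [-0.001, -0.617, 0.787, 0.001]
force: [0.4, -0.8, -2.7]
grip_width: 0.424
```

Run:
```python
from h import *
st()
c=capture("wrist"); cv2.imwrite("pics/w4.png",c["frame"][:,:,::-1]); np.savez("w4.npz",**c)
```

```text
t 5.98 pos [642.4 150.5  85.4] q [ 0.053  0.74   1.214 -0.     1.191 -2.849] F [ 0.4 -0.8 -2.7] w 0.424 yaw -103.74 pitch 0.05 roll 0.15
```

View pics/w4.png

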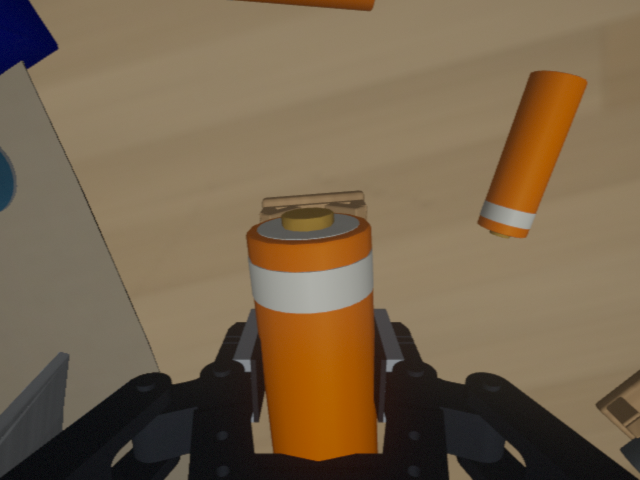

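The cell is held with the nub up at (308,218) and is clear of the rest. It kept a yaw of about 3.4° relative to the tool, which I'll compensate for. Next I'll raise, turn and carry it to the holder.

>>> move_arm([
  [0,0,0.12,1,0.5,-1.2,0.1],
  [0,0,0.24,2,1,-2.4,0.1],
  [0,0,0.36,4,2,-3.6,0.1],
  [0,0,0.48,6,3,-4.8,0.1],
  [0,0,0.6,8,4,-6,0.1],
])

```text
time_s: 6.45
eef_pos: [585.4, 81.9, 150.2]
ee_rot: [0.002, -0.355, 0.935, -0.001]
force: [0.2, -0.3, -2.4]
grip_width: 0.428
```

Run:
```python
from h import *
st(); delta([460,-40,170],pose(-172.5))
```

```text
t 6.45 pos [585.4  81.9 150.2] q [-0.059  0.524  1.404  0.     1.209 -2.356] F [ 0.2 -0.3 -2.4] w 0.428 yaw -138.43 pitch -0.19 roll -0.17
rv [-0.002  0.004  0.595] shift cm [17.46 -0.8  -2.03]
```

>>> move_arm([
  [0,0,0.12,2,0,-0.5,0.1],
  [0,0,0.24,4,0,-1,0.1],
  [0,0,0.36,6,0,-1.5,0.1],
  [0,0,0.48,8,0,-2,0.1],
  [0,0,0.6,10,0,-2.5,0.1],
])

```text
time_s: 6.87
eef_pos: [509.6, 15.0, 175.1]
ee_rot: [0.002, -0.06, 0.998, -0.0]
force: [0.8, -0.1, -2.1]
grip_width: 0.425
```

Run:
```python
from h import *
st(); delta([460,-40,175],pose(153))
```

```text
t 6.87 pos [509.6  15.  175.1] q [-2.010e-01  3.290e-01  1.629e+00  1.000e-03  1.179e+00 -1.892e+00] F [ 0.8 -0.1 -2.1] w 0.425 yaw -173.16 pitch -0.26 roll -0.03
rv [0.001 0.005 0.591] shift cm [ 5.58 -4.87 -0.02]
```

>>> move_arm([
  [0,0,0.12,1.1,-0.9,0,0.1],
  [0,0,0.24,2.2,-1.8,0,0.1],
  [0,0,0.36,3.3,-2.7,0,0.1],
  [0,0,0.48,4.4,-3.6,0,0.1],
  [0,0,0.6,5.5,-4.8,0,0.1],
])

```text
time_s: 7.28
eef_pos: [460.0, -39.4, 174.9]
ee_rot: [0.002, 0.241, 0.971, 0.001]
force: [0.3, -0.3, -2.3]
grip_width: 0.424
```

>>> move_arm([
  [0,0,0.12,0,0,0,0.1],
  [0,0,0.24,0,0,0,0.1],
  [0,0,0.36,0,0,0,0.1],
  [0,0,0.48,0,0,0,0.1],
  [0,0,0.6,0,0,0,0.1],
])

```text
time_s: 7.7
eef_pos: [459.9, -39.4, 174.9]
ee_rot: [0.002, 0.52, 0.854, 0.001]
force: [-0.0, 0.2, -2.2]
grip_width: 0.426
```

Run:
```python
from h import *
st(); delta([450,-60,160],pose(75.9,15))
```

```text
t 7.7 pos [459.9 -39.4 174.9] q [-0.341  0.227  1.766  0.002  1.143 -0.82 ] F [-0.   0.2 -2.2] w 0.426 yaw 117.4 pitch -0.13 roll 0.26
rv [-0.09   0.251  0.721] shift cm [-1.37 -1.84  1.48]
```

>>> move_arm([
  [0,0,0.12,0,0,0,0.1],
  [0,0,0.24,0,0,0,0.1],
  [0,0,0.36,0,0,0,0.1],
  [0,0,0.48,0,0,0,0.1],
  [0,0,0.6,0,0,0,0.1],
])

```text
time_s: 8.12
eef_pos: [459.8, -39.4, 174.9]
ee_rot: [0.002, 0.751, 0.66, 0.002]
force: [-0.5, -0.8, -2.0]
grip_width: 0.427
```

>>> move_arm([
  [0,0,0.12,0,0,0,0.1],
  [0,0,0.125,0,0,0,0.1],
  [0,0,0.125,0,0,0,0.1],
])

```text
time_s: 8.37
eef_pos: [459.8, -39.3, 174.9]
ee_rot: [0.002, 0.79, 0.613, 0.002]
force: [0.0, 0.3, -1.7]
grip_width: 0.423
```

Run:
```python
from h import *
st()
for n in ["wrist","scene","side"]:
    c=capture(n); cv2.imwrite(f"pics/{n}5.png",c["frame"][:,:,::-1]); np.savez(n+"5.npz",**c)
    if n!="wrist": cv2.imwrite(f"pics/{n}5c.png",cv2.resize(c["frame"][140:300,280:460,::-1],None,fx=3.7,fy=3.7,interpolation=cv2.INTER_CUBIC))
st()
```

```text
t 8.37 pos [459.8 -39.3 174.9] q [-0.341  0.227  1.767  0.002  1.143 -0.092] F [ 0.   0.3 -1.7] w 0.423 yaw 75.69 pitch 0.09 roll 0.3
t 8.52 pos [459.8 -39.4 174.9] q [-0.341  0.227  1.767  0.002  1.143 -0.092] F [-0.2  0.4 -2.4] w 0.424 yaw 75.66 pitch 0.09 roll 0.3
```

View pics/wrist5.png

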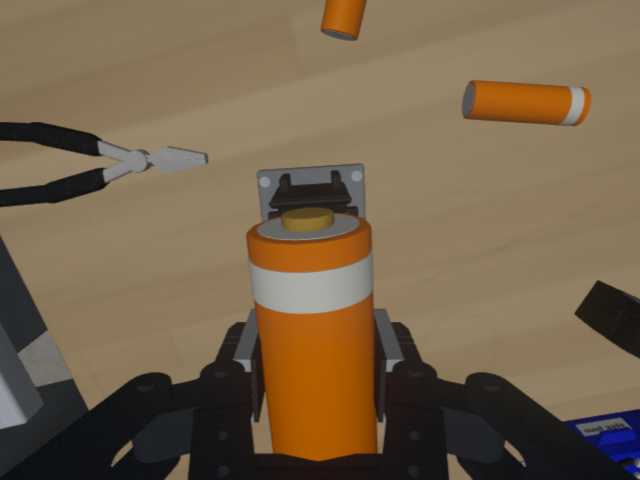

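View pics/scene5c.png

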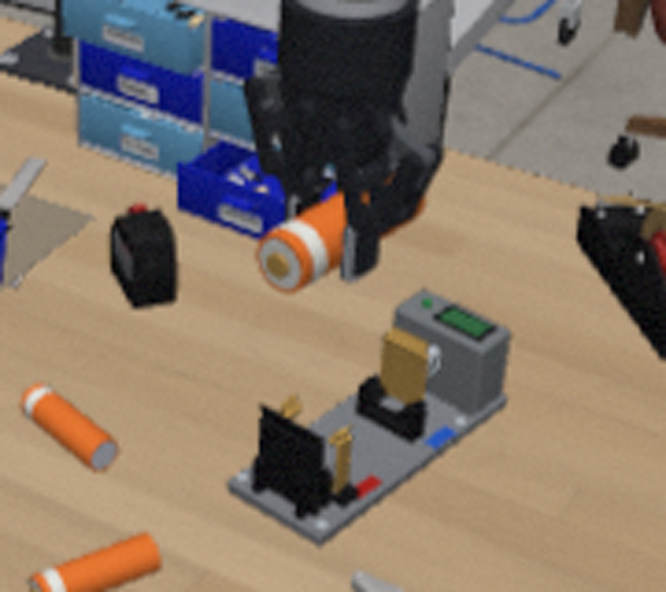

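View pics/side5c.png

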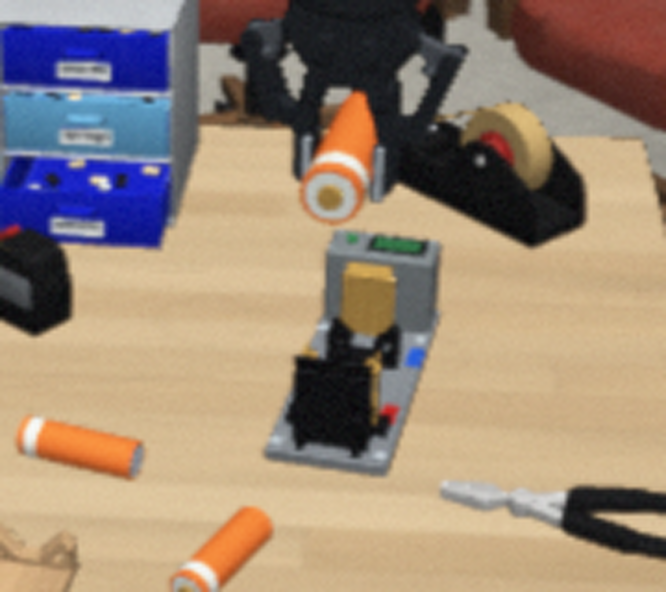

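The wrist view shows the cell over the holder, nub at (307,217). Scene and side views show it level in the gripper and clear of everything. Next I'll fit its axis from the two silhouette planes and the nub.

```bash
cat >> h.py <<'E'
def cellfit(c,rows=(235,440),xr=(200,420),R=19.0,verbose=True):
    hsv=cv2.cvtColor(c["frame"],cv2.COLOR_RGB2HSV)
    m=cv2.inRange(hsv,(4,150,60),(20,255,255))|cv2.inRange(hsv,(0,0,150),(180,60,255))*0
    w=cv2.inRange(hsv,(20,0,140),(90,60,255))
    Ls,Rs=[],[]
    for y in range(*rows):
        r=m[y,xr[0]:xr[1]]; xs=np.flatnonzero(r)
        if len(xs)<60: continue
        Ls.append((xr[0]+xs.min()-.5,y));Rs.append((xr[0]+xs.max()+.5,y))
    N=[]
    for E in (Ls,Rs):
        v=cv2.fitLine(np.array(E,np.float32),cv2.DIST_HUBER,0,.01,.01).ravel().astype(float)
        res=np.array([(e[0]-v[2])*v[1]-(e[1]-v[3])*v[0] for e in E])
        if verbose: print("edge",len(E),"rms",res.std().round(2))
        o,d1=ray(c,(v[2],v[3]));_,d2=ray(c,(v[2]+100*v[0],v[3]+100*v[1])); n=np.cross(d1,d2);N.append(n/np.linalg.norm(n))
    a=np.cross(N[0],N[1]);a/=np.linalg.norm(a)
    # axis point: distance R inside each plane
    mid=ray(c,((Ls[50][0]+Rs[50][0])/2,Ls[50][1]))[1]
    N=[n*np.sign(n@mid) for n in N]
    A=np.array([N[0],N[1],a]); p=np.linalg.solve(A,np.array([R,R,0]))
    return p+o,a
E
python3 - <<'E'
from h import *
np.set_printoptions(precision=2,suppress=True)
a,b,w=[dict(np.load(n+"5.npz")) for n in("scene","side","wrist")]
s=ctrl.sense();R=rot(s["ee_rot"]);T=s["eef_pos"]
p,ax=cellfit(w)
R2=R.as_matrix()
ax=ax*np.sign(ax@R2[:,0]); print("axis world",ax,"yaw",np.degrees(np.arctan2(ax[1],ax[0])),"pitch",np.degrees(np.arcsin(ax[2])))
at=R.inv().apply(ax);pt=R.inv().apply(p-T);print("axis in tool",at,"pt at tool x=0",pt-at*pt[0]/at[0])
x,e=tri([(a,(355.3,210.7)),(b,(368.8,193.1))]);print("nub",x,e,"tool",R.inv().apply(x-T))
print("proj to wrist",proj(w,x))
# nub along axis from wrist
o,d=ray(w,(307,217)); 
# closest approach between ray and axis
A=np.c_[d,-ax];k=np.linalg.lstsq(A,p-o,rcond=None)[0];q=p+ax*k[1];print("nub via axis",q,R.inv().apply(q-T))
E
```

```text
edge 161 rms 2.19
edge 161 rms 6.75
axis world [ 0.18  0.98 -0.01] yaw 79.51178266826435 pitch -0.5743643438559748
axis in tool [ 1.   -0.07  0.01] pt at tool x=0 [  0.     0.44 -19.91]
nub [469.27   4.03 193.41] [np.float64(1.280374774650296), np.float64(1.2803747746502723)] tool [ 44.4   -1.47 -18.46]
proj to wrist [311.81 229.01]
nub via axis [468.95   8.29 194.32] [ 48.45  -2.83 -19.37]
```

```bash
cat >> h.py <<'E'
H=np.array([451.5,-72.8,0.]);HY=79.4;PHI=3.84
def setc(xm=-70.5,zc=-19.9,yc=.44):
    return dict(xm=xm,zc=zc,yc=yc)
CELL=dict(xm=-70.5,zc=-19.9,yc=.44)
ex=np.array([np.cos(np.radians(HY)),np.sin(np.radians(HY)),0]);ey=np.array([-ex[1],ex[0],0])
Cc=Ro.from_euler('z',PHI,degrees=True)
at=Cc.inv().apply([1,0,0])
def minus_tool(): return np.array([0,CELL["yc"],CELL["zc"]])+at*CELL["xm"]
def target(x,z,th,y=0):
    Rt=pose(HY,th)*Cc
    return H+ex*x+ey*y+np.array([0,0,z])-Rt.apply(minus_tool()),Rt
def go(x,z,th,y=0):
    p,Rt=target(x,z,th,y); print("tgt",p.round(1)); return delta(p,Rt)
def where():
    s=ctrl.sense();Rt=rot(s["ee_rot"]);m=s["eef_pos"]+Rt.apply(minus_tool())-H;a=Rt.apply(at)
    print("minus in holder x,y,z",(m@ex).round(1),(m@ey).round(1),m[2].round(1),"cell pitch",np.degrees(np.arcsin(a[2])).round(2),"yawerr",(np.degrees(np.arctan2(a[1],a[0]))-HY).round(2),
     "F holder",np.array([s["force"]@ex,s["force"]@ey,s["force"][2]]).round(1),"t",round(s["time_s"],2))
E
python3 - <<'E'
from h import *
st();where(); go(-38,85,26)
E
```

```text
t 8.52 pos [459.8 -39.4 174.9] q [-0.341  0.227  1.767  0.002  1.143 -0.092] F [-0.2  0.4 -2.4] w 0.424 yaw 75.66 pitch 0.09 roll 0.3
minus in holder x,y,z -36.1 -2.5 194.7 cell pitch 0.07 yawerr 0.1 F holder [ 0.4  0.2 -2.4] t 8.52
tgt [457.3 -39.2  98. ]
rv [0.035 0.451 0.003] shift cm [-0.06 -0.28  7.68]
```

>>> move_arm([
  [0.008,0.11,0,0,-0.1,0.5,0.1],
  [0.017,0.22,0,0,-0.2,1.5,0.1],
  [0.026,0.33,0,0,-0.3,3,0.1],
  [0.035,0.44,0,0,-0.3,4,0.1],
  [0.035,0.451,0.003,0,-0.3,5,0.1],
])

```text
time_s: 8.93
eef_pos: [456.9, -40.2, 123.7]
ee_rot: [-0.151, 0.77, 0.596, 0.17]
force: [-1.3, -0.6, -1.8]
grip_width: 0.427
```

Run:
```python
from h import *
st();where(); go(-38,85,26)
for n in ["wrist","scene","side"]:
    c=capture(n); cv2.imwrite(f"pics/{n}6.png",c["frame"][:,:,::-1]); np.savez(n+"6.npz",**c)
    if n!="wrist": cv2.imwrite(f"pics/{n}6c.png",cv2.resize(c["frame"][140:300,280:460,::-1],None,fx=3.7,fy=3.7,interpolation=cv2.INTER_CUBIC))
```

```text
t 8.93 pos [456.9 -40.2 123.7] q [-0.588  0.338  1.852  0.455  1.18  -0.559] F [-1.3 -0.6 -1.8] w 0.427 yaw 75.01 pitch 26.16 roll -1.7
minus in holder x,y,z -39.1 0.3 110.4 cell pitch 26.22 yawerr -0.11 F holder [-0.8  1.2 -1.8] t 8.93
tgt [457.3 -39.2  98. ]
rv [ 0.001 -0.004 -0.002] shift cm [-1.03  0.09  2.35]
```

View pics/scene6c.png

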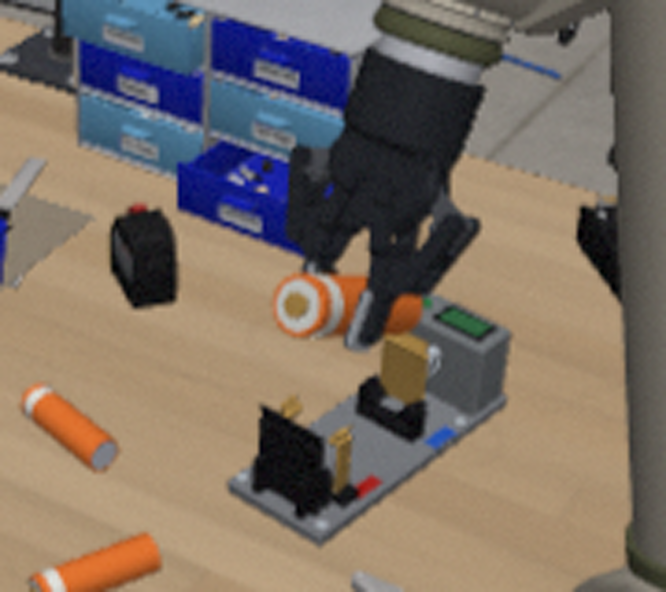

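View pics/wrist6.png

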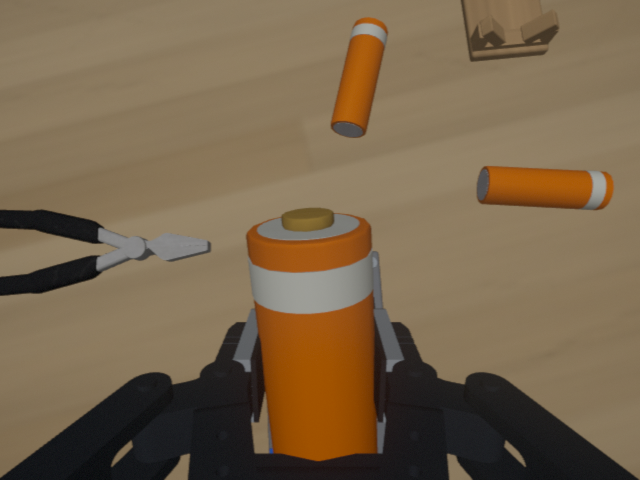

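View pics/side6c.png

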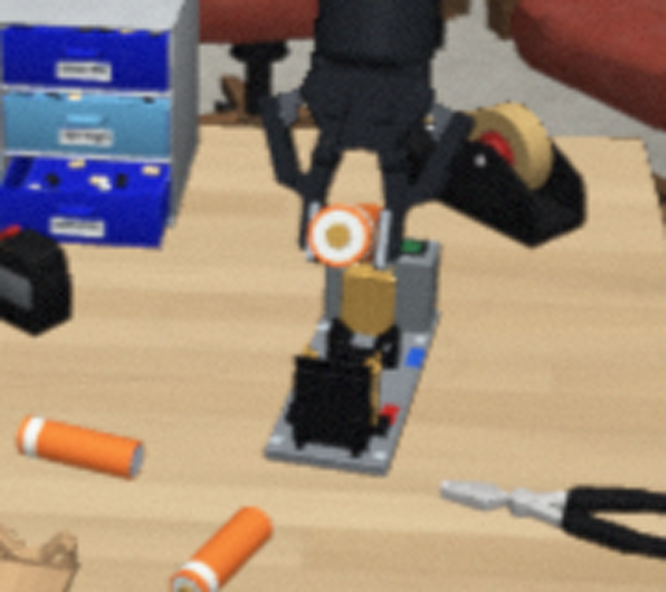

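Run:
```python
from h import *
np.set_printoptions(precision=1,suppress=True)
a,b=[dict(np.load(n+"6.npz")) for n in("scene","side")]
f=lambda x,y:(280+x/3.7-.4,140+y/3.7-.4)
x,e=tri([(a,f(296,304)),(b,f(337,235))]);print("nub meas",x,e)
s=ctrl.sense();Rt=rot(s["ee_rot"]); pt=s["eef_pos"]+Rt.apply(minus_tool()+120*at);print("nub model",pt)
d=x-H; print("holder frame",d@ex,d@ey,d[2]); d=pt-H;print("model",d@ex,d@ey,d[2])
for nm,P in [("plus model",pt)]:
    print(proj(a,P),f(296,304),proj(b,P),f(337,235))
# holder landmarks: wall lip top corners model vs image
for X,Y,Z in [(81,40,10),(81,-40,10),(-52,18,71),(-52,-18,71),(-125,-36,68)]:
    P=H+ex*X+ey*Y+np.array([0,0,Z]); u=lambda c:((proj(c,P)-[280,140]+.4)*3.7).round(0); print(X,Y,Z,u(a),u(b))
```

```text
nub meas [463.9  -8.4 161.1] [np.float64(0.1750652084108336), np.float64(0.17506520841085033)]
nub model [464.   -3.5 164. ]
holder frame 65.5644609883896 -0.36867876499496266 161.07654046839423
model 70.42101003296291 0.42443631553028305 164.0259222763332
[358.5 221.8] (359.6, 221.76216216216216) [370.6 202.9] (370.6810810810811, 203.1135135135135)
81 40 10 [317. 539.] [387. 465.]
81 -40 10 [223. 482.] [263. 447.]
-52 18 71 [425. 356.] [395. 277.]
-52 -18 71 [382. 334.] [342. 270.]
-125 -36 68 [425. 285.] [337. 222.]
```

Run:
```python
from h import *
where(); go(-38,75,26); go(-38,55,26)
```

```text
minus in holder x,y,z -37.6 0.4 111.7 cell pitch 25.86 yawerr -0.01 F holder [-0.7  0.3 -0.8] t 9.08
tgt [457.3 -39.2  88. ]
rv [-0.001  0.003 -0.   ] shift cm [-1.63  0.16  3.27]
tgt [457.3 -39.2  68. ]
rv [-0.001  0.003 -0.   ] shift cm [-2.5   0.22  5.07]
```

>>> move_arm([
  [0,0.003,0,-0.5,0.1,1,0.1],
  [0,0.003,0,-1.1,0.1,2.2,0.1],
  [0,0.003,0,-1.65,0.2,3.3,0.1],
  [0,0.003,0,-2.2,0.2,4.3,0.1],
  [0,0.003,0,-2.5,0.2,5.1,0.1],
])

```text
time_s: 9.5
eef_pos: [457.3, -38.4, 67.0]
ee_rot: [-0.149, 0.77, 0.598, 0.167]
force: [0.1, -0.2, -2.5]
grip_width: 0.427
```

Run:
```python
from h import *
where(); go(-39,49,26)
for n in ["scene","side"]:
    c=capture(n); cv2.imwrite(f"pics/{n}7c.png",cv2.resize(c["frame"][170:290,310:450,::-1],None,fx=5,fy=5,interpolation=cv2.INTER_CUBIC))
```

```text
minus in holder x,y,z -37.2 0.0 54.1 cell pitch 25.93 yawerr 0.13 F holder [-0.2 -0.2 -2.5] t 9.5
tgt [457.2 -40.2  62. ]
rv [-0.001  0.001  0.002] shift cm [-0.38  0.04  0.37]
```

View pics/scene7c.png

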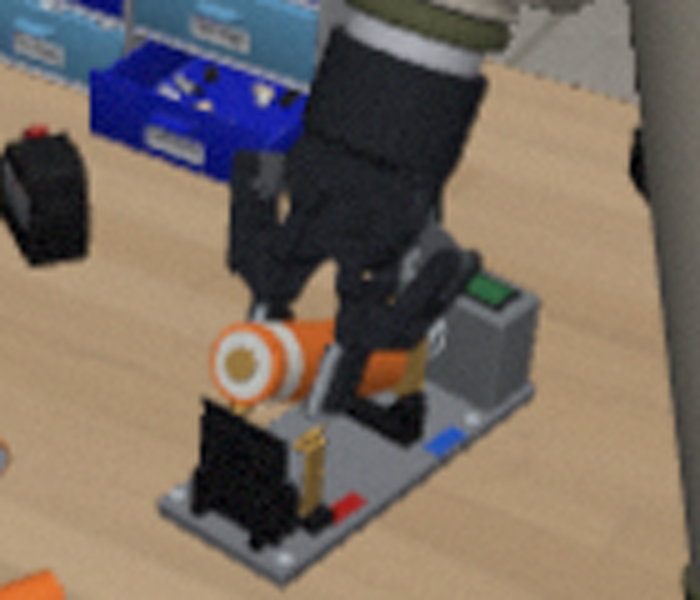

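View pics/side7c.png

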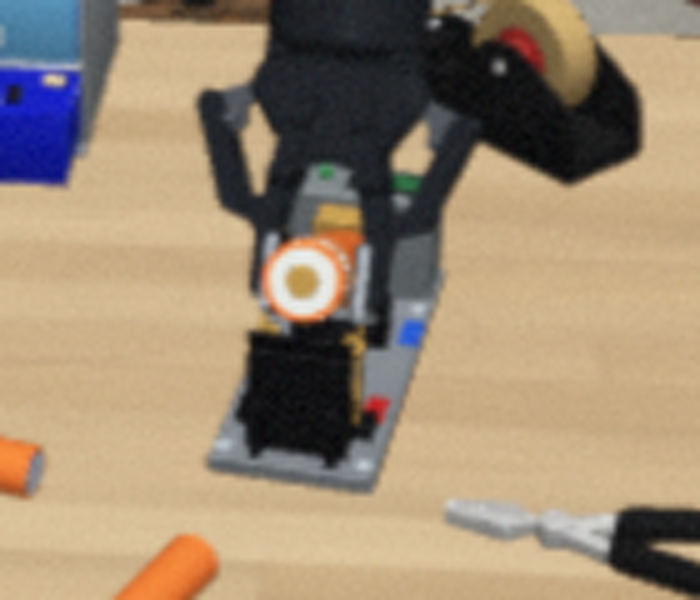

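>>> move_arm([
  [0,0,0,-0.2,0,0.2,0.1],
  [0,0,0,-0.4,0,0.4,0.1],
  [0,0,0,-0.4,0,0.4,0.1],
])

```text
time_s: 9.85
eef_pos: [457.1, -40.2, 62.8]
ee_rot: [-0.149, 0.769, 0.598, 0.168]
force: [-2.3, -1.5, 9.1]
grip_width: 0.429
```

Run:
```python
from h import *
where(); go(-45,49,26); go(-55,49,26)
```

```text
minus in holder x,y,z -39.0 -0.1 49.7 cell pitch 26.0 yawerr 0.14 F holder [-1.9  2.   9.1] t 9.85
tgt [456.1 -46.1  62. ]
rv [-0.001  0.     0.002] shift cm [-0.57  0.04 -0.2 ]
tgt [454.2 -55.9  62. ]
rv [-0.001  0.     0.002] shift cm [-1.46  0.1  -0.64]
```

The force reading shows +11 N upward. The leaning fingertips (TCP at holder x≈33, z≈63) have touched the clip jaw tops. I'll back straight up now and come in with a steeper tilt so the tips pass above the jaws.

>>> move_arm([
  [0,0,0,0.4,0,-0.9,0.1],
  [0,0,0,0.8,0,-1.8,0.1],
  [0,0,0,0.9,0,-2,0.1],
])

```text
time_s: 10.1
eef_pos: [458.4, -41.5, 86.6]
ee_rot: [-0.148, 0.769, 0.598, 0.169]
force: [-0.2, 0.2, -2.2]
grip_width: 0.429
```

Run:
```python
from h import *
where();st(); go(-38,72,35)
for n in ["scene","wrist"]:
    c=capture(n); 
    if n=="wrist": cv2.imwrite("pics/wrist8.png",c["frame"][:,:,::-1])
    else: cv2.imwrite(f"pics/{n}8c.png",cv2.resize(c["frame"][170:290,310:450,::-1],None,fx=5,fy=5,interpolation=cv2.INTER_CUBIC))
```

```text
minus in holder x,y,z -40.1 -1.7 73.7 cell pitch 25.91 yawerr 0.23 F holder [ 0.1  0.3 -2.2] t 10.1
t 10.1 pos [458.4 -41.5  86.6] q [-0.587  0.403  1.879  0.471  1.094 -0.606] F [-0.2  0.2 -2.2] w 0.429 yaw 75.36 pitch 25.87 roll -1.48
tgt [456.8 -42.1  96.2]
rv [0.012 0.158 0.004] shift cm [ 0.33 -0.17 -0.89]
```

View pics/scene8c.png

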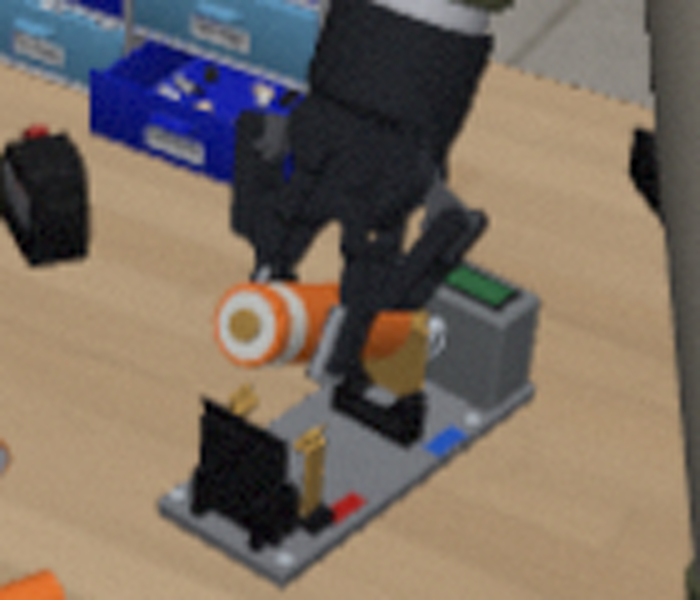

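View pics/wrist8.png

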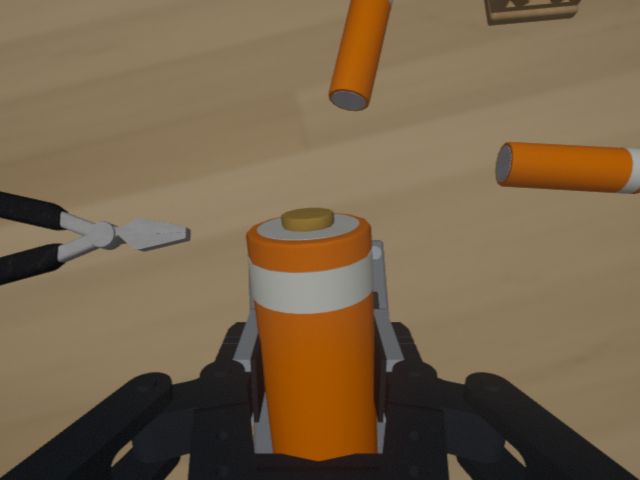

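The jaws are back upright and undamaged at (240,400) and (312,440) in the crop. The cell has not slipped, nub still at (307,217). Next I'll tilt to 35°.

>>> move_arm([
  [0.006,0.08,0.002,0.2,-0.1,-0.4,0.1],
  [0.012,0.158,0.004,0.3,-0.15,-0.9,0.1],
  [0.012,0.158,0.004,0.3,-0.15,-0.9,0.1],
])

```text
time_s: 10.45
eef_pos: [456.3, -43.2, 94.6]
ee_rot: [-0.201, 0.754, 0.583, 0.226]
force: [-0.9, 0.0, -2.3]
grip_width: 0.427
```

Run:
```python
from h import *
where();st(); go(-38,52,35)
```

```text
minus in holder x,y,z -39.1 0.5 70.2 cell pitch 35.17 yawerr -0.2 F holder [-0.1  0.9 -2.3] t 10.45
t 10.45 pos [456.3 -43.2  94.6] q [-0.663  0.436  1.871  0.578  1.211 -0.721] F [-0.9  0.  -2.3] w 0.427 yaw 74.5 pitch 35.07 roll -2.3
tgt [456.8 -42.1  76.2]
rv [-0.    -0.003 -0.003] shift cm [-0.96  0.09  1.58]
```

>>> move_arm([
  [0,0,0,-0.3,0,0.5,0.1],
  [0,0,0,-0.6,0.05,1,0.1],
  [0,0,0,-0.9,0.1,1.5,0.1],
  [0,0,0,-0.95,0.1,1.6,0.1],
])

```text
time_s: 10.78
eef_pos: [456.5, -41.1, 74.8]
ee_rot: [-0.202, 0.754, 0.583, 0.225]
force: [-0.5, 0.2, -2.5]
grip_width: 0.43
```

Run:
```python
from h import *
where(); go(-44,50,35);go(-54,50,35)
c=capture("scene");cv2.imwrite(f"pics/s9c.png",cv2.resize(c["frame"][170:290,310:450,::-1],None,fx=5,fy=5,interpolation=cv2.INTER_CUBIC))
```

```text
minus in holder x,y,z -37.1 0.7 50.5 cell pitch 35.15 yawerr -0.23 F holder [ 0.1  0.5 -2.5] t 10.78
tgt [455.7 -48.   74.2]
rv [-0.002 -0.003 -0.003] shift cm [-0.59  0.09 -0.34]
tgt [453.9 -57.8  74.2]
rv [-0.002 -0.003 -0.003] shift cm [-1.41  0.15 -0.91]
```

View pics/s9c.png

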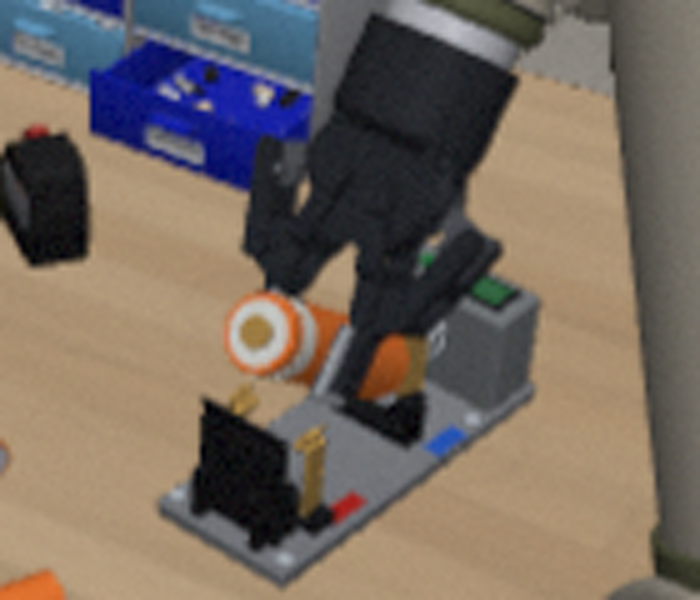

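The cell is free of contact with the minus end in front of the plate. I'll push toward -x in small steps and watch the force.

>>> move_arm([
  [0,-0.003,0,-0.2,0.05,-0.1,0.1],
  [0,-0.003,0,-0.4,0.07,-0.22,0.1],
  [0,-0.003,0,-0.4,0.07,-0.22,0.1],
])

```text
time_s: 11.08
eef_pos: [456.1, -45.8, 74.8]
ee_rot: [-0.201, 0.754, 0.583, 0.224]
force: [-0.0, 1.3, -2.3]
grip_width: 0.422
```

Run:
```python
from h import *
where()
```

```text
minus in holder x,y,z -41.8 0.1 50.6 cell pitch 35.0 yawerr -0.21 F holder [ 1.3  0.3 -2.3] t 11.08
```

>>> move_arm([
  [0,0,0,-0.13,0,-0.1,0.1],
  [0,0,0,-0.25,0,-0.17,0.1],
  [0,0,0,-0.25,0,-0.17,0.1],
])

```text
time_s: 11.33
eef_pos: [455.4, -48.6, 74.9]
ee_rot: [-0.201, 0.754, 0.583, 0.224]
force: [1.4, 4.6, -1.5]
grip_width: 0.429
```

Run:
```python
from h import *
where();go(-54,50,35)
```

```text
minus in holder x,y,z -44.7 0.3 50.7 cell pitch 35.04 yawerr -0.21 F holder [ 4.8 -0.5 -1.5] t 11.33
tgt [453.9 -57.8  74.2]
rv [-0.002 -0.001 -0.003] shift cm [-0.8   0.07 -0.47]
```

>>> move_arm([
  [0,0,0,-0.2,0.02,-0.13,0.1],
  [0,0,0,-0.4,0.03,-0.26,0.1],
  [0,0,0,-0.6,0.05,-0.38,0.1],
  [0,0,0,-0.8,0.06,-0.48,0.1],
  [0,0,0,-0.8,0.06,-0.48,0.1],
])

```text
time_s: 11.75
eef_pos: [453.8, -57.3, 74.6]
ee_rot: [-0.202, 0.754, 0.583, 0.225]
force: [1.6, 7.9, 0.1]
grip_width: 0.427
```

Run:
```python
from h import *
where();st()
for n in("scene","side"):
    c=capture(n);cv2.imwrite(f"pics/{n}10c.png",cv2.resize(c["frame"][170:290,310:450,::-1],None,fx=5,fy=5,interpolation=cv2.INTER_CUBIC))
```

```text
minus in holder x,y,z -53.5 0.3 50.2 cell pitch 35.15 yawerr -0.22 F holder [ 8.1 -0.1  0.1] t 11.75
t 11.75 pos [453.8 -57.3  74.6] q [-0.69   0.48   1.87   0.573  1.186 -0.763] F [1.6 7.9 0.1] w 0.427 yaw 74.49 pitch 35.04 roll -2.41
```

View pics/scene10c.png

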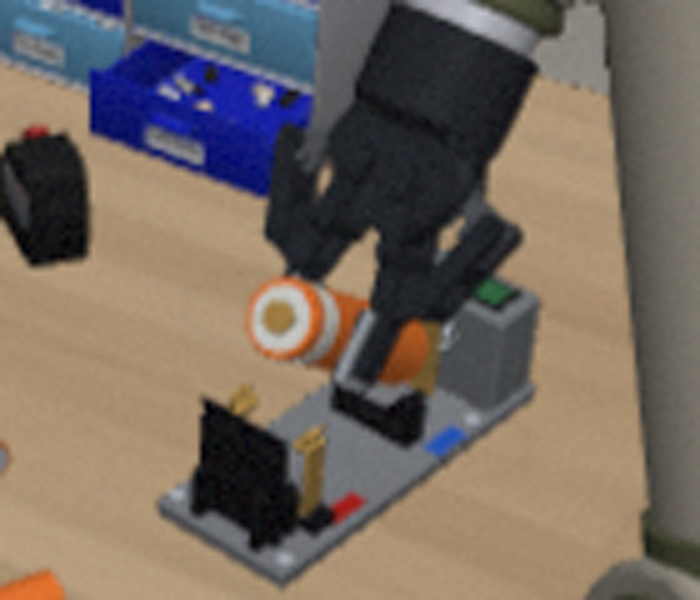

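View pics/side10c.png

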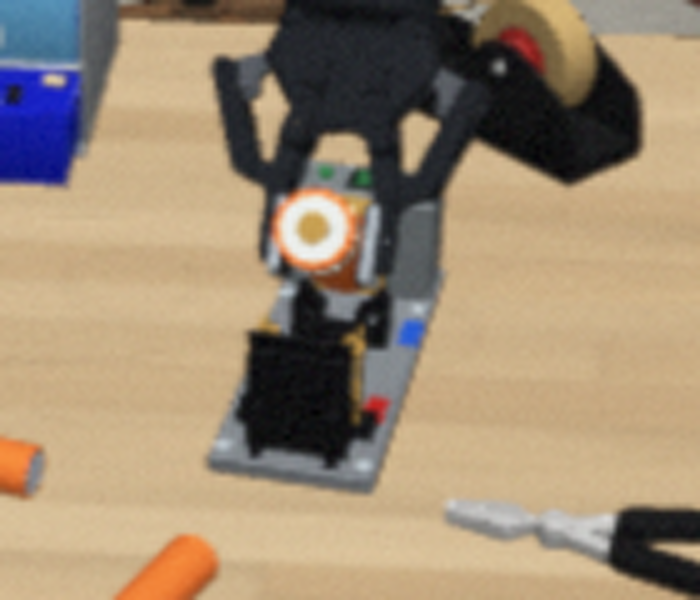

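The spring contact is engaged: 8.1 N implies about 10.3 mm, and position gives about 10.5 mm, so they agree. Next I'll rotate the plus end down, pivoting about the minus end at a depth of about 12.5 mm.

Run:
```python
from h import *
go(-56,49.5,30.5);go(-58.3,49,26)
```

```text
tgt [453.8 -58.1  68.1]
rv [-0.008 -0.081 -0.003] shift cm [-0.45  0.05  0.47]
tgt [453.6 -59.1  62. ]
rv [-0.013 -0.159 -0.003] shift cm [-0.89  0.08  0.91]
```

>>> move_arm([
  [-0.004,-0.04,-0.002,-0.22,0.03,0.23,0.1],
  [-0.008,-0.081,-0.003,-0.45,0.05,0.47,0.1],
  [-0.01,-0.12,-0.003,-0.67,0.06,0.69,0.1],
  [-0.013,-0.159,-0.003,-0.89,0.08,0.91,0.1],
  [-0.013,-0.159,-0.003,-0.89,0.08,0.91,0.1],
])

```text
time_s: 12.27
eef_pos: [453.5, -57.7, 62.2]
ee_rot: [-0.15, 0.77, 0.597, 0.168]
force: [1.2, 8.2, -0.2]
grip_width: 0.423
```

Run:
```python
from h import *
where();go(-59.6,48.5,22);go(-60.6,48,18)
```

```text
minus in holder x,y,z -56.9 0.3 49.1 cell pitch 26.01 yawerr 0.06 F holder [ 8.3  0.3 -0.2] t 12.27
tgt [453.5 -59.7  56.5]
rv [-0.006 -0.07   0.001] shift cm [-0.42  0.07  0.43]
tgt [453.4 -60.3  50.9]
rv [-0.01  -0.139  0.001] shift cm [-0.72  0.09  0.9 ]
```

>>> move_arm([
  [-0.003,-0.035,0.001,-0.28,0.04,0.2,0.1],
  [-0.006,-0.07,0.001,-0.55,0.07,0.38,0.1],
  [-0.006,-0.07,0.001,-0.55,0.07,0.38,0.1],
])

```text
time_s: 12.52
eef_pos: [453.1, -59.7, 56.4]
ee_rot: [-0.127, 0.776, 0.602, 0.143]
force: [2.7, 8.4, -1.4]
grip_width: 0.427
```

Run:
```python
from h import *
where();go(-60.6,48,18);go(-61.5,48,15)
for n in("scene","side"):
    c=capture(n);cv2.imwrite(f"pics/{n}11c.png",cv2.resize(c["frame"][170:290,310:450,::-1],None,fx=5,fy=5,interpolation=cv2.INTER_CUBIC))
```

```text
minus in holder x,y,z -59.6 0.3 48.5 cell pitch 22.01 yawerr 0.04 F holder [ 8.8 -1.1 -1.4] t 12.52
tgt [453.4 -60.3  50.9]
rv [-0.005 -0.07   0.001] shift cm [-0.26  0.06  0.49]
tgt [453.2 -61.1  47. ]
rv [-0.009 -0.122  0.001] shift cm [-0.48  0.07  0.82]
```

View pics/scene11c.png

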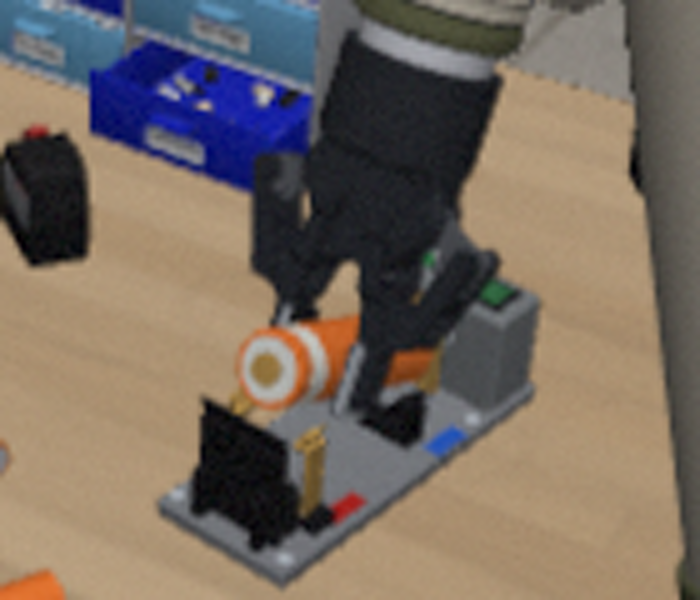

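View pics/side11c.png

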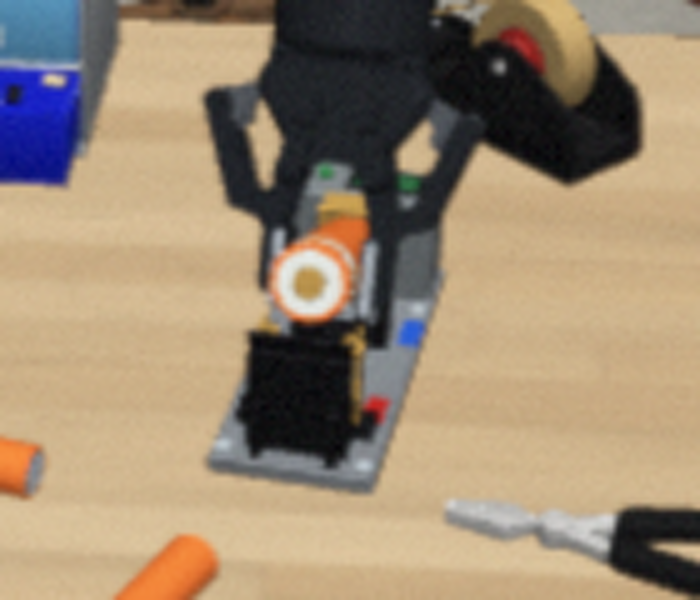

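>>> move_arm([
  [-0.003,-0.035,0.001,-0.17,0.04,0.23,0.1],
  [-0.005,-0.07,0.001,-0.33,0.06,0.46,0.1],
  [-0.007,-0.1,0.001,-0.45,0.06,0.65,0.1],
  [-0.009,-0.122,0.001,-0.58,0.07,0.8,0.1],
  [-0.009,-0.122,0.001,-0.58,0.07,0.8,0.1],
])

```text
time_s: 13.03
eef_pos: [452.9, -60.9, 46.9]
ee_rot: [-0.088, 0.784, 0.607, 0.098]
force: [3.4, 9.4, -1.6]
grip_width: 0.427
```

Run:
```python
from h import *
where();go(-62.8,47.5,12);go(-63.5,47,9)
for n in("scene","side"):
    c=capture(n);cv2.imwrite(f"pics/{n}12c.png",cv2.resize(c["frame"][170:290,310:450,::-1],None,fx=5,fy=5,interpolation=cv2.INTER_CUBIC))
```

```text
minus in holder x,y,z -61.3 0.3 47.7 cell pitch 15.13 yawerr -0.01 F holder [ 9.8 -1.6 -1.6] t 13.03
tgt [453.  -62.6  42.7]
rv [-0.004 -0.054 -0.   ] shift cm [-0.27  0.05  0.36]
tgt [452.8 -63.6  38.4]
rv [-0.007 -0.107 -0.   ] shift cm [-0.48  0.07  0.75]
```

View pics/scene12c.png

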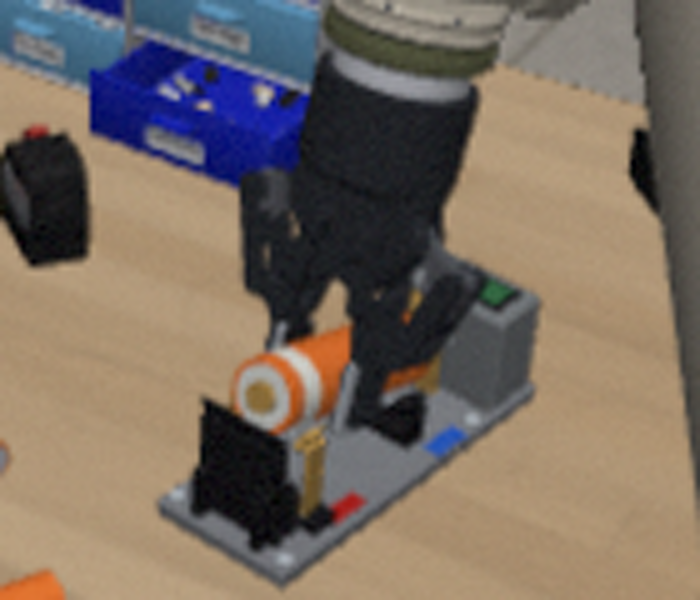

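View pics/side12c.png

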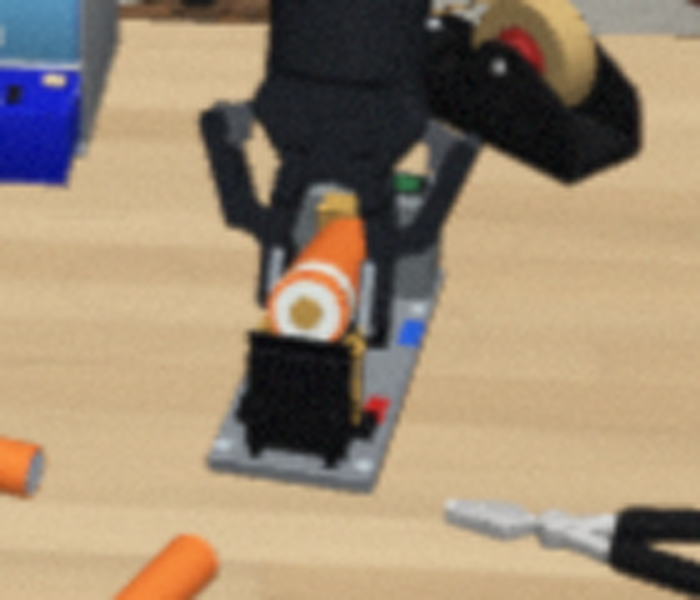

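>>> move_arm([
  [-0.002,-0.027,0,-0.11,0.03,0.18,0.1],
  [-0.004,-0.054,0,-0.22,0.05,0.36,0.1],
  [-0.004,-0.054,0,-0.22,0.05,0.36,0.1],
], grip_force=110)

```text
time_s: 13.38
eef_pos: [452.8, -61.1, 42.8]
ee_rot: [-0.07, 0.786, 0.609, 0.079]
force: [0.9, 8.6, -1.9]
grip_width: 0.415
```

Run:
```python
from h import *
where();go(-63,46.8,10);go(-63,46.5,8)
```

```text
minus in holder x,y,z -61.4 0.4 47.5 cell pitch 12.12 yawerr -0.02 F holder [ 8.6  0.7 -1.9] t 13.38
tgt [452.9 -63.   39.4]
rv [-0.003 -0.037 -0.   ] shift cm [-0.25  0.06  0.29]
tgt [452.8 -63.3  36.6]
rv [-0.006 -0.072 -0.   ] shift cm [-0.34  0.06  0.56]
```

>>> move_arm([
  [-0.002,-0.018,0,-0.12,0.03,0.15,0.1],
  [-0.003,-0.037,0,-0.25,0.05,0.29,0.1],
  [-0.003,-0.037,0,-0.25,0.05,0.29,0.1],
])

```text
time_s: 13.63
eef_pos: [452.8, -62.1, 39.6]
ee_rot: [-0.058, 0.787, 0.61, 0.065]
force: [0.8, 7.1, -0.1]
grip_width: 0.419
```

Run:
```python
from h import *
where();go(-63.5,46.5,8);go(-63.5,46.3,6)
```

```text
minus in holder x,y,z -62.2 0.2 47.0 cell pitch 10.0 yawerr -0.01 F holder [ 7.1  0.5 -0.1] t 13.63
tgt [452.7 -63.8  36.6]
rv [-0.003 -0.035 -0.   ] shift cm [-0.21  0.04  0.27]
tgt [452.7 -64.1  33.9]
rv [-0.006 -0.07  -0.   ] shift cm [-0.29  0.05  0.53]
```

>>> move_arm([
  [-0.002,-0.018,0,-0.1,0.02,0.14,0.1],
  [-0.003,-0.035,0,-0.21,0.04,0.27,0.1],
  [-0.003,-0.035,0,-0.21,0.04,0.27,0.1],
])

```text
time_s: 13.88
eef_pos: [452.8, -63.1, 36.9]
ee_rot: [-0.046, 0.788, 0.611, 0.052]
force: [0.8, 6.7, 0.6]
grip_width: 0.422
```

Run:
```python
from h import *
where();st();go(-63.5,46.3,6);go(-63.5,46,4)
for n in("scene","side","wrist"):
    c=capture(n)
    if n=="wrist": cv2.imwrite("pics/wrist13.png",c["frame"][:,:,::-1]); np.savez("wrist13.npz",**c)
    else: cv2.imwrite(f"pics/{n}13c.png",cv2.resize(c["frame"][170:290,310:450,::-1],None,fx=5,fy=5,interpolation=cv2.INTER_CUBIC))
```

```text
minus in holder x,y,z -62.9 0.1 46.7 cell pitch 8.0 yawerr -0.01 F holder [6.7 0.4 0.6] t 13.88
t 13.88 pos [452.8 -63.1  36.9] q [-0.474  0.442  1.912  0.181  0.835 -0.346] F [0.8 6.7 0.6] w 0.422 yaw 75.52 pitch 7.98 roll -0.55
tgt [452.7 -64.1  33.9]
rv [-0.003 -0.035 -0.   ] shift cm [-0.14  0.02  0.28]
tgt [452.6 -64.6  31.1]
rv [-0.005 -0.07  -0.   ] shift cm [-0.23  0.03  0.55]
```

View pics/scene13c.png

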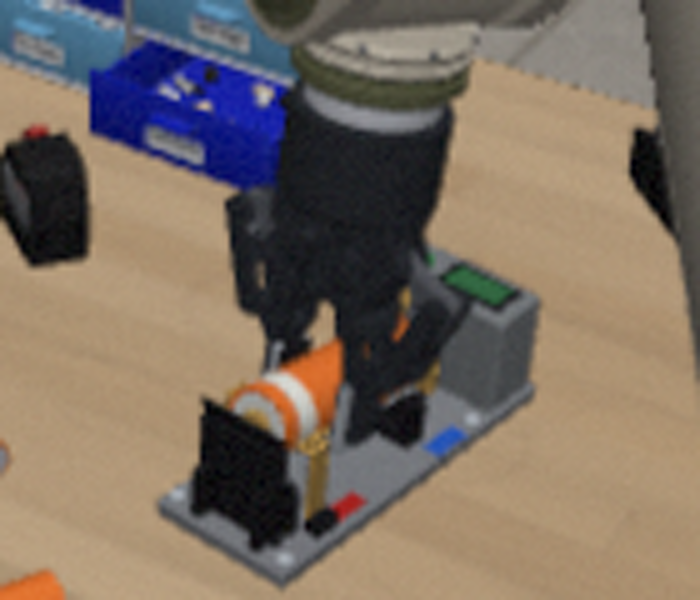

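View pics/wrist13.png

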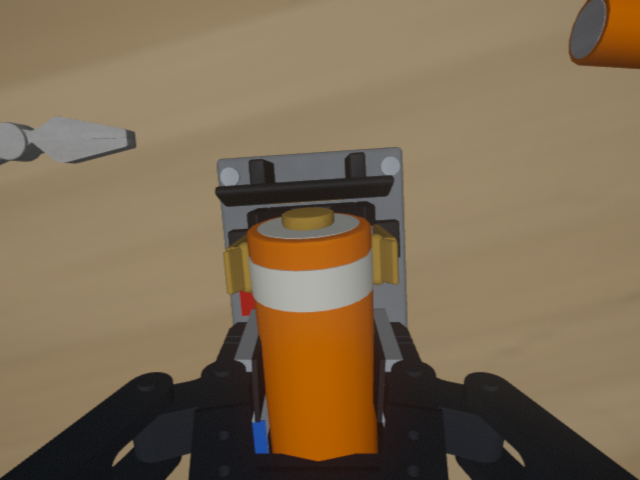

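The plus end is between the jaws and inside the wall: lip at about y=190, nub at (308,217), no slip. I'll keep pressing down in steps.

>>> move_arm([
  [-0.002,-0.018,0,-0.06,0.01,0.14,0.1],
  [-0.003,-0.035,0,-0.12,0.02,0.28,0.1],
  [-0.003,-0.035,0,-0.12,0.02,0.28,0.1],
])

```text
time_s: 14.28
eef_pos: [452.8, -63.2, 34.1]
ee_rot: [-0.035, 0.789, 0.612, 0.04]
force: [1.5, 6.9, 0.5]
grip_width: 0.422
```

Run:
```python
from h import *
where();go(-63.2,46.0,4)
```

```text
minus in holder x,y,z -62.6 0.1 46.5 cell pitch 6.05 yawerr -0.02 F holder [ 7.  -0.2  0.5] t 14.28
tgt [452.6 -64.3  31.1]
rv [-0.002 -0.036 -0.   ] shift cm [-0.14  0.01  0.29]
```

>>> move_arm([
  [-0.001,-0.018,0,-0.15,0.01,0.14,0.1],
  [-0.002,-0.036,0,-0.25,0.01,0.28,0.1],
  [-0.002,-0.036,0,-0.25,0.01,0.28,0.1],
])

```text
time_s: 14.53
eef_pos: [452.4, -64.7, 31.1]
ee_rot: [-0.023, 0.79, 0.612, 0.026]
force: [1.6, 7.1, -2.2]
grip_width: 0.421
```

Run:
```python
from h import *
where();go(-64,46.0,2.5)
```

```text
minus in holder x,y,z -63.6 0.2 46.1 cell pitch 3.98 yawerr -0.01 F holder [ 7.3 -0.3 -2.2] t 14.53
tgt [452.4 -65.5  29.2]
rv [-0.002 -0.026 -0.   ] shift cm [-0.09  0.02  0.19]
```

Run:
```python
from h import *
for n in("scene","side","wrist"):
    c=capture(n)
    if n=="wrist": cv2.imwrite("pics/wrist14.png",c["frame"][:,:,::-1])
    else: cv2.imwrite(f"pics/{n}14c.png",cv2.resize(c["frame"][170:290,310:450,::-1],None,fx=5,fy=5,interpolation=cv2.INTER_CUBIC))
```

```text
(no output)
```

View pics/scene14c.png

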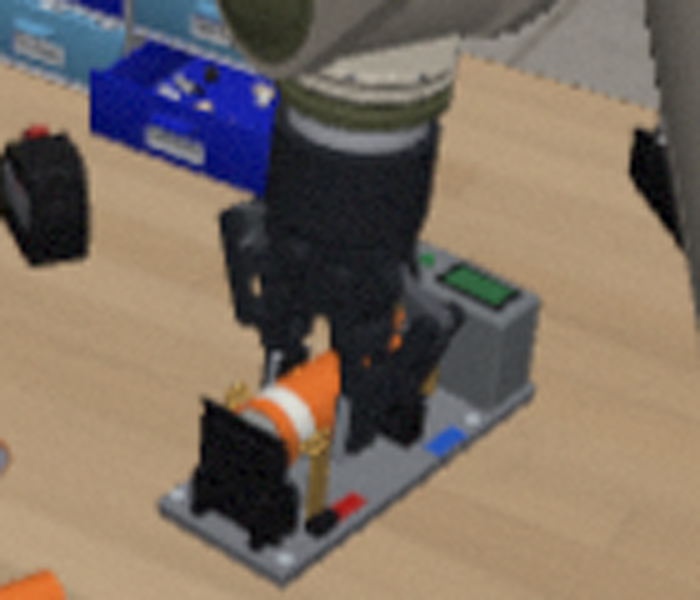

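View pics/wrist14.png

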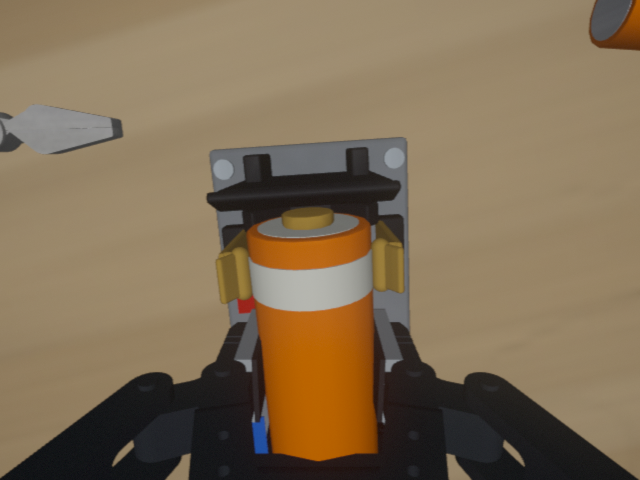

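View pics/side14c.png

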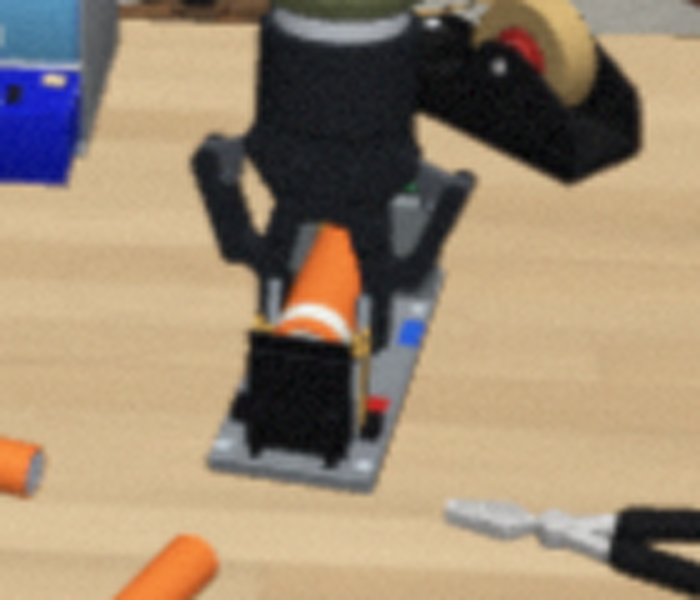

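>>> move_arm([
  [-0.001,-0.017,0,-0.1,0.01,0.12,0.1],
  [-0.002,-0.034,0,-0.16,0.02,0.24,0.1],
  [-0.002,-0.034,0,-0.16,0.02,0.24,0.1],
])

```text
time_s: 14.93
eef_pos: [452.2, -65.5, 28.5]
ee_rot: [-0.012, 0.79, 0.612, 0.013]
force: [2.2, 5.6, -3.8]
grip_width: 0.42
```

Run:
```python
from h import *
where();go(-64,46.0,0)
```

```text
minus in holder x,y,z -63.9 0.2 45.9 cell pitch 2.09 yawerr -0.02 F holder [ 5.9 -1.1 -3.8] t 14.93
tgt [452.3 -66.3  26.1]
rv [-0.003 -0.036 -0.   ] shift cm [-0.09  0.02  0.24]
```

>>> move_arm([
  [-0.001,-0.018,0,0,0.01,0.12,0.1],
  [-0.003,-0.036,0,0,0.01,0.24,0.1],
  [-0.003,-0.036,0,0,0.01,0.24,0.1],
])

```text
time_s: 15.18
eef_pos: [452.4, -64.7, 26.0]
ee_rot: [-0.0, 0.79, 0.613, 0.0]
force: [2.4, 6.6, -3.9]
grip_width: 0.42
```

Run:
```python
from h import *
where();st()
s=ctrl.sense();print(s["wrist_torque"])
for n in("scene","wrist"):
    c=capture(n)
    if n=="wrist": cv2.imwrite("pics/wrist15.png",c["frame"][:,:,::-1])
    else: cv2.imwrite(f"pics/{n}15c.png",cv2.resize(c["frame"][170:290,310:450,::-1],None,fx=5,fy=5,interpolation=cv2.INTER_CUBIC))
```

```text
minus in holder x,y,z -62.4 0.2 45.9 cell pitch 0.02 yawerr -0.0 F holder [ 6.9 -1.2 -3.9] t 15.18
t 15.18 pos [452.4 -64.7  26. ] q [-4.000e-01  4.590e-01  1.917e+00  1.000e-03  7.660e-01 -1.480e-01] F [ 2.4  6.6 -3.9] w 0.42 yaw 75.56 pitch 0.02 roll 0.0
[ 0.88386095 -0.3184538   0.02513795]
```

View pics/scene15c.png

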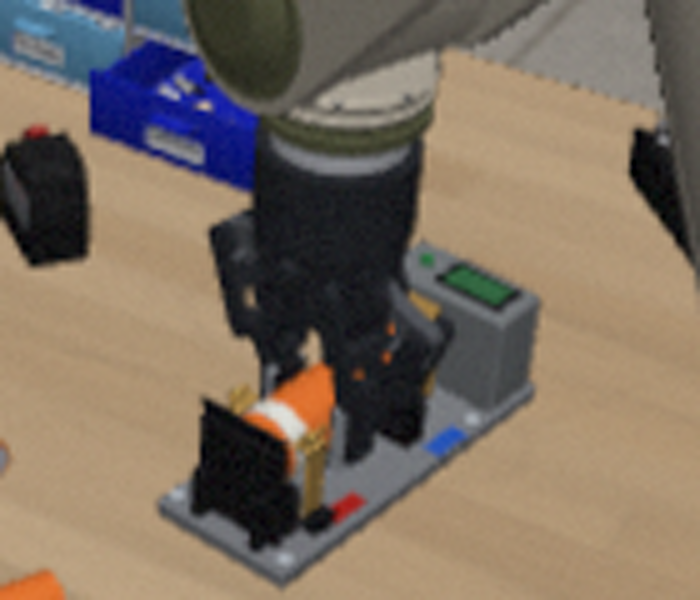

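View pics/wrist15.png

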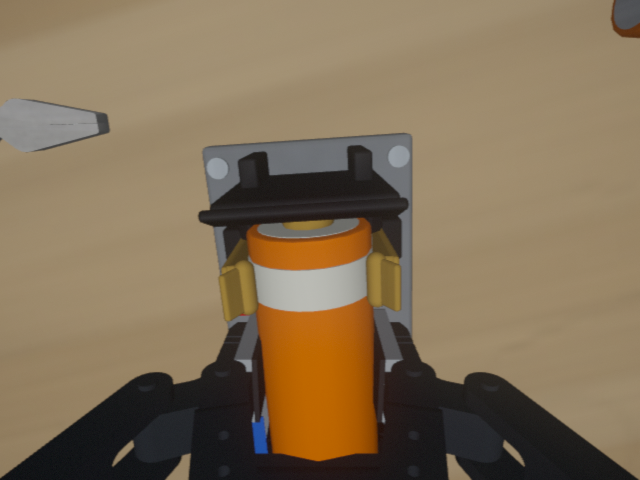

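The cell is level and the jaw noses lie over its sides. Fz is still slightly negative, so I'll press a little to confirm it sits on the saddles.

>>> move_arm([
  [0,0,0,0,0,0.1,0.1],
  [0,0,0,0,0,0.15,0.1],
  [0,0,0,0,0,0.15,0.1],
])

```text
time_s: 15.53
eef_pos: [452.5, -64.2, 24.9]
ee_rot: [-0.001, 0.791, 0.612, 0.001]
force: [0.1, 7.3, 4.0]
grip_width: 0.418
```

Run:
```python
from h import *
where()
s=ctrl.sense();print(s["wrist_torque"])
```

```text
minus in holder x,y,z -61.9 0.2 44.7 cell pitch 0.13 yawerr -0.04 F holder [7.2 1.2 4. ] t 15.53
[1.14315674 0.02663721 0.08799289]
```

>>> move_arm([
  [0,-0.01,0,0,0,0.06,0.1],
  [0,-0.012,0,0,0,0.1,0.1],
  [0,-0.012,0,0,0,0.1,0.1],
])

```text
time_s: 15.78
eef_pos: [452.5, -64.2, 24.8]
ee_rot: [0.003, 0.791, 0.612, -0.004]
force: [-4.8, 4.1, 12.8]
grip_width: 0.416
```

Run:
```python
from h import *
where()
s=ctrl.sense();print(s["wrist_torque"])
```

```text
minus in holder x,y,z -61.6 0.2 45.4 cell pitch -0.57 yawerr -0.04 F holder [ 3.1  5.5 12.8] t 15.78
[ 0.63510405  0.76070623 -0.03812828]
```

The cell bears on both saddles (about 15 N up). I'll ease off slightly, then open.

>>> move_arm([
  [0,0.003,0,0.05,0,-0.07,0.3],
  [0,0.003,0,0.05,0,-0.07,0.5],
  [0,0.003,0,0.05,0,-0.07,0.6],
  [0,0.003,0,0.05,0,-0.07,0.7],
  [0,0.003,0,0.05,0,-0.07,0.7],
])

```text
time_s: 16.2
eef_pos: [452.9, -64.0, 25.7]
ee_rot: [0.003, 0.791, 0.612, -0.003]
force: [-0.3, 0.1, -0.2]
grip_width: 0.701
```

Run:
```python
from h import *
where();st()
c=capture("wrist"); cv2.imwrite("pics/wrist16.png",c["frame"][:,:,::-1])
c=capture("scene");cv2.imwrite(f"pics/scene16c.png",cv2.resize(c["frame"][170:290,310:450,::-1],None,fx=5,fy=5,interpolation=cv2.INTER_CUBIC))
```

```text
minus in holder x,y,z -61.4 -0.1 46.1 cell pitch -0.41 yawerr -0.04 F holder [ 0.   0.3 -0.2] t 16.2
t 16.2 pos [452.9 -64.   25.7] q [-0.393  0.46   1.915 -0.01   0.764 -0.133] F [-0.3  0.1 -0.2] w 0.701 yaw 75.52 pitch -0.41 roll 0.05
```

View pics/wrist16.png

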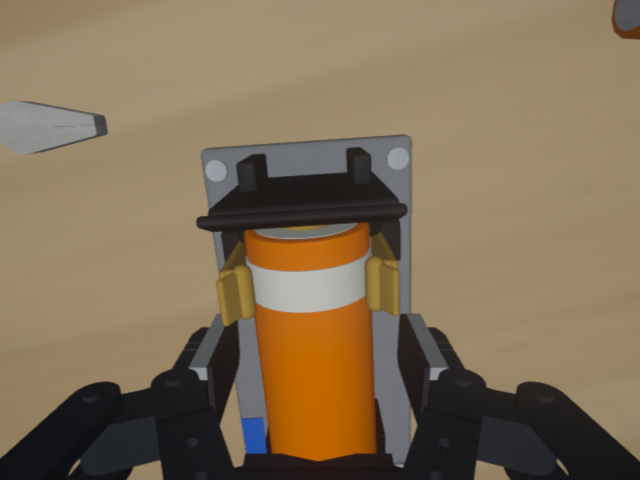

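View pics/scene16c.png

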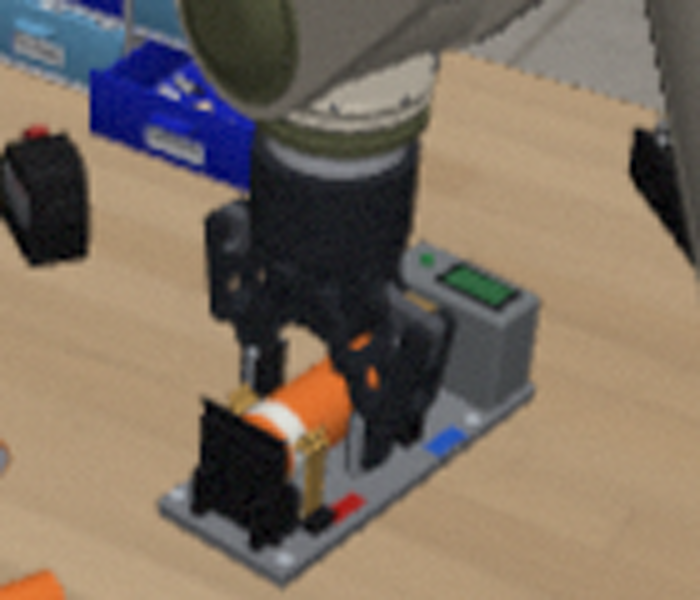

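The cell is released and held by the clip with zero contact force. I'll retreat straight up.

>>> move_arm([
  [0,0,0,0,0,-1,0.7],
  [0,0,0,0,0,-3,0.75],
  [0,0,0,0,0,-6,0.8],
  [0,0,0,0,0,-9,0.8],
  [0,0,0,0,0,-12,0.8],
])

```text
time_s: 16.72
eef_pos: [452.7, -62.9, 147.7]
ee_rot: [0.003, 0.791, 0.612, -0.003]
force: [0.1, 0.4, 0.5]
grip_width: 0.803
```

>>> move_arm([
  [0,0,0,0,0,-3,0.8],
  [0,0,0,0,0,-6,0.8],
  [0,0,0,0,0,-9,0.8],
  [0,0,0,0,0,-9,0.8],
  [0,0,0,0,0,-9,0.8],
])

```text
time_s: 17.13
eef_pos: [453.1, -62.4, 239.5]
ee_rot: [0.004, 0.791, 0.612, -0.002]
force: [-0.3, -0.1, -0.7]
grip_width: 0.803
```

Run:
```python
from h import *
np.set_printoptions(precision=1,suppress=True)
st()
for n in("wrist","scene","side"):
    c=capture(n); np.savez(n+"17.npz",**c)
    if n=="wrist": cv2.imwrite("pics/wrist17.png",c["frame"][:,:,::-1])
    else: cv2.imwrite(f"pics/{n}17c.png",cv2.resize(c["frame"][170:290,310:450,::-1],None,fx=5,fy=5,interpolation=cv2.INTER_CUBIC))
```

```text
t 17.13 pos [453.1 -62.4 239.5] q [-0.4  0.2  1.7 -0.   1.3 -0.1] F [-0.3 -0.1 -0.7] w 0.803 yaw 75.53 pitch -0.44 roll 0.26
```

View pics/wrist17.png

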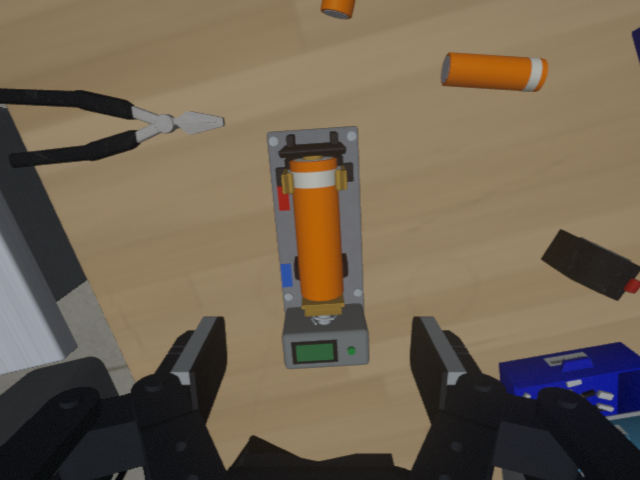

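View pics/scene17c.png

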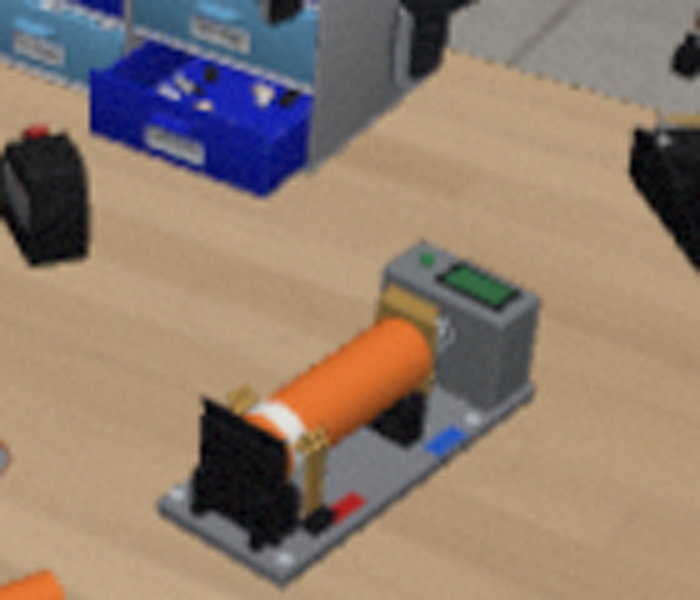

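View pics/side17c.png

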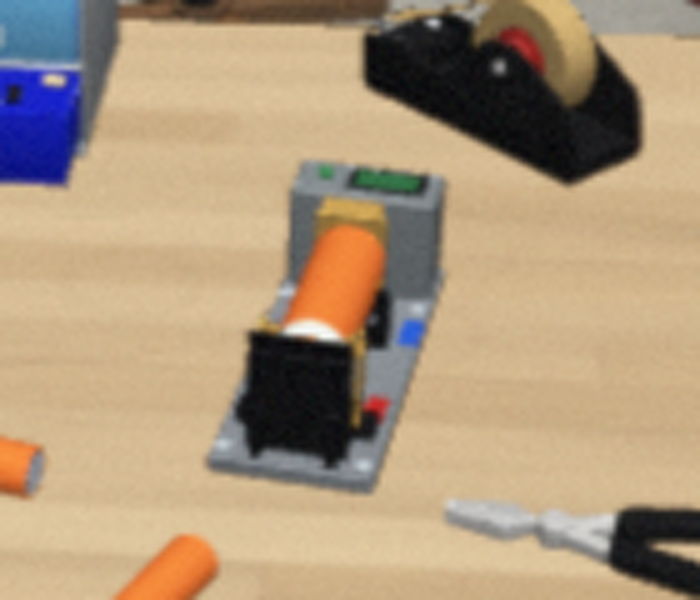

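The wrist view shows the cell seated on the holder centreline, from (314,158) to (322,300), with the noses over it at (288,182) and (341,180) and the plate behind at (323,308). A numeric check for level and plate position before handing in.

Run:
```python
from h import *
np.set_printoptions(precision=2,suppress=True)
w=dict(np.load("wrist17.npz"))
p,a=cellfit(w,rows=(200,285),xr=(270,370)); a*=np.sign(a@ex)
print("yaw",np.degrees(np.arctan2(a[1],a[0]))-HY,"pitch",np.degrees(np.arcsin(a[2])))
for X in(-50,0,50):
    d=(p-H); k=(X-d@ex)/(a@ex); q=d+a*k; print(X,q@ey,q[2])
d=onz(w,(322.5,303.5),71)-H; print("plate top edge holder x",d@ex)
cv2.imwrite("pics/w17c.png",cv2.resize(w["frame"][130:320,260:375,::-1],None,fx=3.1,fy=3.1,interpolation=cv2.INTER_CUBIC)); st()
```

```text
Traceback (most recent call last):
  File "h.py", line 38, in cellfit
    v=cv2.fitLine(np.array(E,np.float32),cv2.DIST_HUBER,0,.01,.01).ravel().astype(float)
      ~~~~~~~~~~~^^^^^^^^^^^^^^^^^^^^^^^^^^^^^^^^^^^^^^^^^^^^^^^^^
cv2.error: OpenCV(4.12.0) /io/opencv/modules/imgproc/src/linefit.cpp:618: error: (-215:Assertion failed) npoints2 >= 0 || npoints3 >= 0 in function 'fitLine'
```

```bash
sed -i 's/len(xs)<60/len(xs)<25/' h.py
python3 - <<'E'
from h import *
np.set_printoptions(precision=2,suppress=True)
w=dict(np.load("wrist17.npz"))
p,a=cellfit(w,rows=(200,285),xr=(270,370)); a*=np.sign(a@ex)
print("yaw",np.degrees(np.arctan2(a[1],a[0]))-HY,"pitch",np.degrees(np.arcsin(a[2])))
for X in(-50,0,50):
    d=(p-H); k=(X-d@ex)/(a@ex); q=d+a*k; print(X,q@ey,q[2])
cv2.imwrite("pics/w17c.png",cv2.resize(w["frame"][130:320,260:375,::-1],None,fx=3.1,fy=3.1,interpolation=cv2.INTER_CUBIC)); st()
E
```

```text
edge 85 rms 0.52
edge 85 rms 0.46
yaw 0.18422615281895105 pitch -12.545861961143626
-50 0.16705573277508323 49.52532638937539
0 0.32782393355781714 38.39853913990143
50 0.4885921343405531 27.271751890427467
t 17.28 pos [452.3 -62.1 236.9] q [-0.39  0.16  1.68 -0.01  1.3  -0.14] F [ 0.8 -0.4  0.3] w 0.798 yaw 75.52 pitch -0.4 roll -0.06
```

View pics/w17c.png

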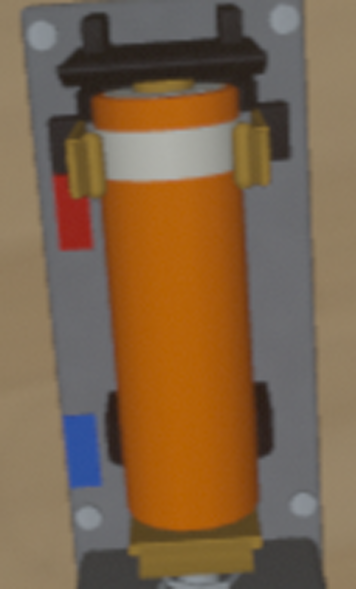

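The horizontal fit is good: yaw 0.2°, y within 0.5 mm. The width-based pitch of -12.5° is not credible, because the saddles would not allow it and it is very sensitive to a 1 px error. I'll check level another way, by projecting a level seated cell's end points into the views.

Run:
```python
from h import *
import cv2
for n,x0,y0 in(("scene",310,170),("side",310,170),("wrist",260,130)):
    c=dict(np.load(n+"17.npz")); im=cv2.resize(c["frame"][y0:y0+(190 if n=="wrist" else 120),x0:x0+(115 if n=="wrist" else 140),::-1],None,fx=(3.1 if n=="wrist" else 5),fy=(3.1 if n=="wrist" else 5),interpolation=cv2.INTER_CUBIC); k=3.1 if n=="wrist" else 5
    P=lambda X,Y,Z:tuple(int(v) for v in (proj(c,H+ex*X+ey*Y+np.array([0,0,Z]))-[x0,y0]+.5)*k)
    for X in(-60,56):
        pts=[P(X,19*np.cos(t),46+19*np.sin(t)) for t in np.linspace(0,2*np.pi,40)]
        cv2.polylines(im,[np.array(pts)],True,(0,255,0),1)
    for Z in(46,): 
        cv2.circle(im,P(60,0,46),3,(255,0,255),1)
    cv2.imwrite(f"pics/{n}18.png",im)
```

```text
(no output)
```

View pics/scene18.png

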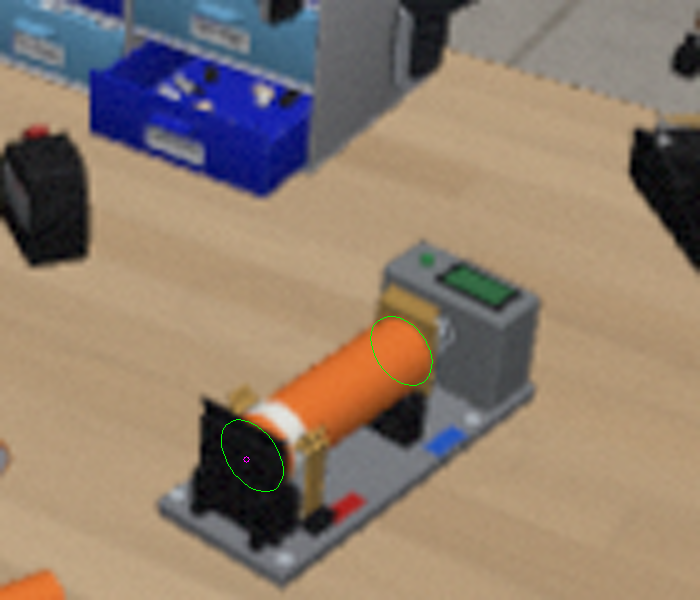

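View pics/wrist18.png

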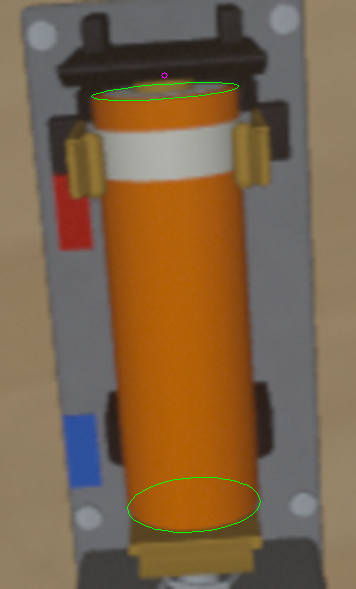

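The level seated outline matches the picture at both ends in both views, so the cell is level and against the wall with the contact pushed back. Handing in.

Run:
```python
from h import *
print(job.finish_job()); st()
```

```text
the job is handed in; nothing more can be done
None
the job is handed in; nothing more can be done
```

The orange cell is loaded in the holder with the green display and held level by the clip, and the job was handed in at about 17.3 s. I set the minus end against the spring contact and pushed it back 11–13 mm. Then I brought the plus end down inside the wall, pressed it through the clip, seated it with about 15 N, let go and withdrew upward.

**Last checks:**
- A seated, level cell outline drawn on the scene and wrist views fits the pictured cell at both ends.
- The cell is within 0.2° and 0.5 mm of the holder line, with both jaw noses over it. The force on the gripper was about zero after release.
- The arm touched nothing but the orange cell and the holder.

**What went wrong or disagreed:**
- **Finger contact with the clip:** On the first approach the leaning fingertips touched the clip jaw tops with about 11 N. I backed off at once and came in steeper. The jaws looked undamaged afterwards.
- **Pitch estimate:** One check from the cell's width in the wrist image gave a tilt of -12.5°. I rejected it because it swings widely on a one-pixel error, it is impossible with the cell on its saddles, and the outline check contradicts it.
- **Spring contact depth:** One force reading (9.8 N) implied about 14.5 mm of travel, while position gave about 12 mm. Both are below the 18.5 mm limit.

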